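# Hang a slate board and snap a pen basket under it

## Robot

A 6-joint arm with a two-finger parallel gripper is mounted at the origin on the work surface. World frame = base frame: x ahead of the robot, y to its left, z up, the work surface at z = 0. Lengths are in m, angles in rad, forces in N, time in s.
With the tool pointing down it reaches from about 0.375 to 0.9 m from the base axis. Payload 3.1 kg.
Tool frame: the origin (TCP) lies midway between the tips of the shut fingers; the grasp point (between the pads) lies 19 mm behind it (manip.grasp_offset is the distance from the TCP to the grasp point, in m); z points along the fingers, y is the line along which they close (so a half turn about z gives the same grasp; the last joint's range is limited). The gripper opens to 85 mm and grips with 20 to 120 N. Pads are 22 mm wide; open, the fingers measure 114 mm over their backs; the gripper's body (76 mm by 85 mm) begins 54 mm behind the grasp point. The pads swing forward as they close: fully open they stand 13 mm farther back than shut.
Start: joints at [1.125, 0.527, 1.433, -0, 1.181, -0.178], TCP at [0.165, 0.603, 0.2] pointing down, gripper open.
Joint ranges: [-3.08, 3.08], [-0.75, 2.2], [0.22, 2.44], [-1.43, 4.57], [0, 2.65], [-2.85, 2.85]. Speed limits (rad/s): [2.79, 2.79, 3.14, 3.14, 3.14, 3.14].

## Interface

Orientations are given as a unit quaternion [x, y, z, w].
In Python, from station import sensors, cams, order, manip gives the robot as it stands.
- The arm moves only by the tool move_arm, never from a script. Its argument "targets" is a list of rows, each an object of numbers: "dx", "dy", "dz": the shift along the world's x, y, z normalised to -1 to 1, where 1 is 25 mm; "rx", "ry", "rz": the turn, a rotation vector about the world's x, y, z normalised to -1 to 1, where 1 is 30 degrees. A call has exactly 10 rows; each row shifts and turns the commanded pose from where the row before left it; what a row does not reach is not made up. A row lasts 1/8 s, in which the tool goes at most 62.5 mm and 10.7 degrees, less where a joint would pass 70% of its speed; a pose out of reach is approached as far as the arm can. A call with a number of a shift or a turn outside -1 to 1 is refused whole. A call with a gripper value outside its range is refused whole. "claw" is the opening in per cent of the stroke, from 0 (shut) to 100 (fully open), set as the call begins (left out, the last holds). The fingers move at their own pace and stop on an object; "newtons" is the grip in N (left out, the last holds). Time passes only in rows, so rows that do not move let the fingers close, or fill a call up. It gives the time, the measured TCP pose, the force, the opening and the grip force at its end, in the units of the state.
- sensors.sense(): the state, without advancing time (a new reading comes with each control period).
- cams.snapshot(name): name is "side" or "top"; returns the picture (400x640x3 uint8, red, green, blue); there is no depth.
- cams.camera_model(name): a dict with "fx", "fy", "cx", "cy" (pixels), "extrinsics" (4x4, takes a point from world to camera coordinates). Camera axes: x right, y down, z forward; pixel columns grow to the right and rows downward; lengths in m; the calibration is good to about 2 mm. A picture is of the moment at which its call begins. camera_model takes no time and is no camera call.
- order.sign_off(): hands the job in; it is judged then, once.
The state is a dict: "t": time; "q": joint angles; "qd": joint speeds; "tau": joint torques, N m; "tcp_pos": TCP position; "tool_rot": TCP orientation; "force": force on the tool from outside, world axes, zero at the start; "ft_torque": the same for the moment, N m; "finger_gap": opening from 0.0 (shut) to 1.0 (fully open); "gripper_force": force on a finger pad.
Only numpy, scipy, OpenCV 4.12 (cv2) and the standard library are available. Lean on these libraries where they do the work, as an engineer would, in place of code of your own. Each camera call takes 0.05 s, during which the arm holds its last target. There are 200 camera calls.

## Task

Take the slate board with the neck out of the rack and hang it gently by the slot in its neck on the arm of the display frame, and let go of it. Then put the snap hook of the pen basket through the loop under the board and pull down until the wire has passed the spring gate and lies in the top of the hook. Before you let go, prove the catch with one steady downward tug of about 8 N (never above 10 N) held for half a second; leave both hanging still, and do not shift the other goods or the rack's other slates.

Things in the scene. Friction and masses are not known exactly. Their poses are not given: they have to be found in the camera images.
- frame: Fixed display frame: two aluminium posts 280 mm apart (y), 355 mm high, on low feet, joined by a cross rail. From the rail's middle one flat steel bar, the arm (14 mm wide, 3 mm thick), sticks out level towards -x. Origin on the table under the rail's middle; x from the arm's free end to the rail, y along the rail, z up.
- bar_seat (a point): Where the board shall hang: on the arm's top face, on its centre line, 115 mm out from the rail, 310 to 322 mm above the table. Axes nearly as the frame's. 20 mm further out (-x) the end bends up at 45 degrees; the tip is 9 mm above the top face, 30 mm from the point. The arm has play in its bracket: the board's weight leaves it, but pulled by 3 to 5 N it settles by up to 12 mm, then stands firm.
- board_neck (a point): Grasp point on the neck of the slate board. Board: wood frame round dark slate, 110 mm wide (y), 66 high, 12 thick (x), 240 g, standing upright in the rack. On its top edge a neck 36 mm wide (y), 12 thick, 54 high. Site on its centre line, 26 mm above the board's shoulders, 92 above its lower edge. z up. Slot through the neck along x: 22 mm wide, 20 high, from the point upwards.
- board_slot (a point): Middle of the upper edge of the slot in the board's neck, 20 mm above board_neck (the neck's top is 8 mm higher). Hanging, it rests on the arm's top face. Same axes as board_neck.
- board_loop (a point): Lowest point (wire centre) of the steel loop fixed under the board, 136 mm below board_neck, same axes. The loop is a D of 5 mm wire in the board's y-z plane: straight sides 39 mm apart inside, then a half circle at the bottom; 41.5 mm clear inside between the wire and the board's lower edge.
- rack: Fixed wooden rack 150 x 112 mm, origin on the table under its middle, x across its slots. Three slots (x = -44, 0, 44 mm) hold slates upright, planes along y, in a drawn order. Lower edges rest 56 mm above the table; slot walls rise 26 mm higher with 2.5 mm play. One slate is the board with the neck, two are plain.
- basket_front (a point): Grasp point on the pen basket, midway between its long sides, 26 mm above its underside, 15.5 mm inside its front (-x) end. Basket: white tray 115 mm long (x), 56 wide (y), 42 high, 180 g, with three markers in it, standing on the table; grip across y, hand leaning back to -x. A wire arch over it (33 mm to +x of the point, top 75 mm above the underside) carries a stiff upright snap hook. z up.
- hook_seat (a point): Wire centre's place when home in the basket's snap hook: 42 mm to +x of basket_front and 85.5 above it, same axes. The hook is an upside-down J of 5 mm wire in the x-z plane: shank centre at x = -9 mm from here, crown's top 7.5 above, nose at x = +9 with its end 23 mm below. The mouth (13 mm wide) opens down. The loop's wire goes in under the nose along x, then up past the gate.
- gate (a joint): Spring gate across the hook's mouth, 19.5 mm below hook_seat, in rad: 0 shut (level, shank to nose), growing to 1.3 as its free end is pushed up into the hook. The basket's weight does not open it; a pull of 3 to 6 N on the wire does. It springs shut behind the wire, which then has some 8 mm of free travel left to its seat.
- slate_a_mid (a point): Centre of a plain framed slate without neck (12 x 110 x 66 mm) in the rack; leave it.
- slate_b_mid (a point): Centre of the other plain framed slate, the same size, in the rack; leave it.
- pen_cup: Bystander: clear cup of pens, 72 mm wide, 160 mm high over the pens; origin under its middle.
- tape_roll: Bystander: roll of tape lying flat, 80 mm wide, 20 mm high; origin under its middle.
- eraser: Bystander: eraser in a sleeve, 58 x 24 x 13 mm; origin under its middle.
- stapler: Bystander: stapler, 125 x 34 x 45 mm; origin under its middle.
- eraser_tray: Bystander: low white tray of erasers without arch or hook, 115 x 75 x 30 mm; origin under its middle.
- ink_jar: Bystander: ink jar, 44 mm wide, 55 mm high; origin under its middle.

How it is judged:
By the outcome, as a careful person would: the job done as asked, in the order asked, and still so for the second after the job is handed in, with the robot touching nothing.
It also fails if it takes over 72 s, if anything falls off the work surface, if the arm or the gripper's body presses on something with over 40 N, if the wrist force passes 120 N, or if a joint passes its speed limit or range.

## Working session

There is one attempt and no reset: what is moved stays moved. The work goes in short steps, Python scripts to look and compute and a tool call to move; the robot and the scene stay as the last step left them, time stands still between calls to the robot, and variables do not carry over. Pictures are saved under pics/ and viewed, at most 10 in all, crops included, and the job is handed in when it is done.

Besides the shell and the picture viewer there is one more tool, called as name(argument=value, ...) on one line, values as JSON. move_arm: Moves the arm, as the interface text tells. Scaled input: -1 to 1 covers 25 mm each way for a shift and 30 degrees each way for a turn. Its arguments: {"type":"object","properties":{"targets":{"type":"array"},"claw":{"type":"number"},"newtons":{"type":"number"}},"required":["targets"]}

```bash
mkdir -p pics; ls
python3 - <<'E'
from station import sensors,cams,order,manip
import cv2
print(sensors.sense()); print([a for a in dir(manip) if a[0]!='_'])
for n in ("side","top"):
    cv2.imwrite(f"pics/{n}0.png",cams.snapshot(n)[:,:,::-1]); m=cams.camera_model(n); print(m)
E
```

```text
pics
{'t': 0.0, 'q': array([ 1.12451108e+00,  5.28476615e-01,  1.43393969e+00, -5.52109756e-06,
        1.18142407e+00, -1.78520316e-01]), 'qd': array([ 0.00036991, -0.00144667,  0.0010451 , -0.00117725,  0.00012647,
        0.00017598]), 'tau': array([ 1.86922771e-04, -4.42347229e+01, -1.78025812e+01, -2.37748754e-04,
        8.60105414e-03, -1.13167962e-05]), 'tcp_pos': array([0.16498863, 0.60198522, 0.19851542]), 'tool_rot': array([ 1.33481734e-01,  9.91050636e-01, -1.07024697e-03, -3.42984591e-04]), 'force': array([-0.4759139 , -0.0424744 , -0.41942672]), 'ft_torque': array([ 0.00578795,  0.00740226, -0.0214253 ]), 'gripper_force': 0.0, 'finger_gap': 0.999019268570543}
['PlanningError', 'grasp_offset']
{'fx': 410.4526961865488, 'fy': 410.4526961865488, 'cx': 319.69223679154646, 'cy': 204.61388134666814, 'extrinsics': array([[ 0.68856775, -0.72475403,  0.024618  , -0.39824092],
       [-0.34855284, -0.36053758, -0.86517257,  0.38108076],
       [ 0.63591302,  0.58714925, -0.50086963,  0.90430346],
       [ 0.        ,  0.        ,  0.        ,  1.        ]])}
{'fx': 394.6973676279862, 'fy': 394.6973676279862, 'cx': 322.10876542311274, 'cy': 209.33725370160923, 'extrinsics': array([[ 0.15829469, -0.98737303,  0.00610703, -0.08395796],
       [-0.96729892, -0.1563119 , -0.19974831,  0.58847246],
       [ 0.1981807 ,  0.02571178, -0.97982821,  1.38915582],
       [ 0.        ,  0.        ,  0.        ,  1.        ]])}
```

View pics/side0.png

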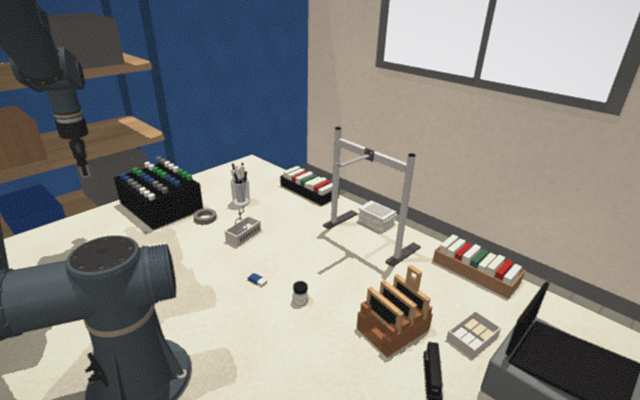

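View pics/top0.png

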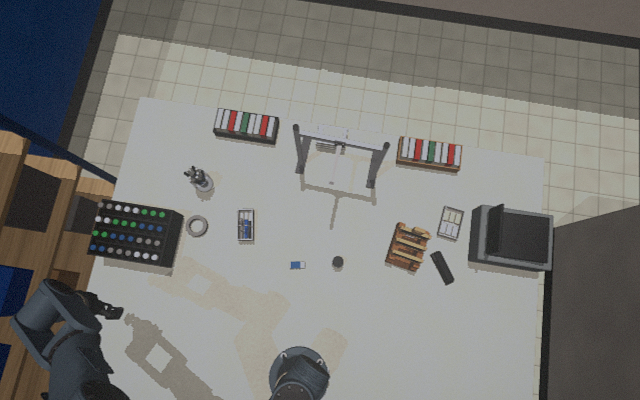

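The side view shows the rack at (395,315) with the neck at (413,280), the frame rail from (338,145) to (410,165), and the basket at (243,232). In the top view the rack is at (408,247), the basket at (246,225), and the frame arm near (340,150). Next I'll enlarge the parts that matter.

Run:
```python
import cv2,numpy as np
s=cv2.imread("pics/side0.png");t=cv2.imread("pics/top0.png")
def c(im,x,y,w,h,k,name=None):
    o=cv2.resize(im[y:y+h,x:x+w],None,fx=k,fy=k,interpolation=cv2.INTER_CUBIC)
    for i in range(0,w,10):
        cv2.line(o,(i*k,0),(i*k,8 if i%50 else 8),(0,0,255),1)
        if i%20==0: cv2.putText(o,str(x+i),(i*k,18),0,.35,(0,0,255),1)
    for j in range(0,h,10):
        cv2.line(o,(0,j*k),(8,j*k),(0,0,255),1)
        if j%20==0: cv2.putText(o,str(y+j),(8,j*k+4),0,.35,(0,0,255),1)
    return o
A=np.hstack([c(s,350,260,100,100,4),c(s,320,120,100,100,4)])
B=np.hstack([c(s,215,200,50,50,4),c(t,380,215,50,60,4)[:200],c(t,230,205,40,50,4),c(t,285,115,60,50,4)])
B=B[:,:800]
B=np.hstack([B,np.zeros((200,800-B.shape[1],3),np.uint8)])
cv2.imwrite("pics/z1.png",np.vstack([A,B]))
```

```text
(no output)
```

View pics/z1.png

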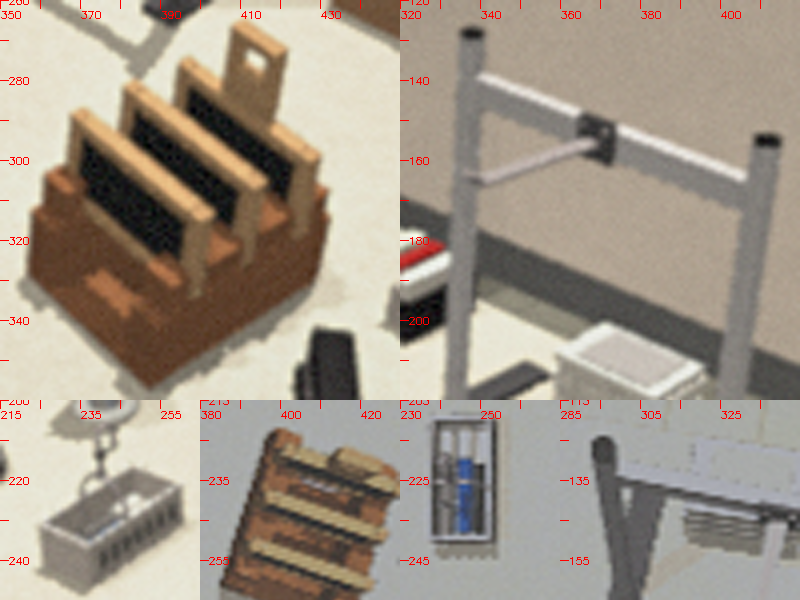

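The board with the neck is in the far (+x) slot, with its slot at side (414,275) and its neck top at top (419,230). The basket's open end faces the robot. I'll fit planar poses over both cameras.

```bash
cat > fit.py <<'E'
import numpy as np
from station import cams
from scipy.optimize import least_squares
M={n:cams.camera_model(n) for n in("side","top")}
def proj(n,p):
    m=M[n];c=m["extrinsics"][:3,:3]@p+m["extrinsics"][:3,3]
    return np.array([m["fx"]*c[0]/c[2]+m["cx"],m["fy"]*c[1]/c[2]+m["cy"]])
def place(v,p):
    c,s=np.cos(v[2]),np.sin(v[2]);return np.array([v[0]+c*p[0]-s*p[1],v[1]+s*p[0]+c*p[1],p[2]])
def fit(pts,v0):
    f=lambda v:np.concatenate([proj(n,place(v,p))-u for n,p,u in pts])
    r=least_squares(f,v0,loss="soft_l1");return r.x,r.fun.reshape(-1,2).round(1)
E
python3 - <<'E'
from fit import *
S,T="side","top"
P=[]
def sl(x,l,r,lt,rt):
    for n,y,u in((S,.055,l),(S,-.055,r),(T,.055,lt),(T,-.055,rt)):P.append((n,(x,y,.122),u))
sl(.044,(396.2,275.5),(428,298.7),(398.7,228),(428.7,237.5))
sl(0,(382.5,282),(415.5,306.2),(396.2,239.2),(425.7,250))
sl(-.044,(369.5,288.7),(401.7,313.2),(393,252),(422.5,261.2))
P+=[(S,(.038,0,.158),(414.2,275.2)),(T,(.044,0,.176),(419.2,230.5)),(S,(.038,.018,.176),(408.2,265.5)),(S,(.038,-.018,.176),(421.2,271.2))]
print("rack",*fit(P,[.5,-.3,0]))
B=[(S,(a*.0575,b*.028,z),u) for a,b,z,u in((-1,1,.042,(226,234.5)),(-1,-1,.042,(238,239)),(1,-1,.042,(260.5,221.7)),(1,1,.042,(244.5,217)),(-1,-1,0,(238.7,248)),(-1,1,0,(225,243.7)),(1,-1,0,(260.5,229)))]
B+=[(T,(a*.0575,b*.028,.042),u) for a,b,u in((-1,1,(238.3,240.5)),(1,1,(238.5,209.5)),(1,-1,(253.5,209.5)),(-1,-1,(253.5,240.5)))]
print("basket",*fit(B,[.5,.2,0]))
F=[(S,(0,.14,.355),(337.5,128.5)),(S,(0,-.14,.355),(411.5,154)),(T,(0,.14,.355),(296,127)),(T,(0,-.14,.355),(387.5,146)),(S,(-.145,0,.325),(339.5,165))]
v,r=fit(F,[.7,0,0]);print("frame",v,r)
for n in(S,T):
  for p in((0,.14,.355),(0,-.14,.355),(-.145,0,.325),(-.135,0,.316),(0,0,.316),(0,0,.31)):print(n,p,proj(n,place(v,p)).round(1))
E
```

```text
rack [ 0.51146365 -0.31793402 -0.1776185 ] [[-1.6 -1.3]
 [ 0.1  0.4]
 [ 2.2 -1.3]
 [ 2.5 -0.4]
 [-0.5 -1.3]
 [-0.2  0.5]
 [ 1.  -0.6]
 [ 2.  -0.9]
 [-0.7 -1.2]
 [ 0.2  1.5]
 [ 0.4 -1.4]
 [ 1.6  0. ]
 [-3.2  0.4]
 [ 0.7 -0.9]
 [-1.7  0.3]
 [-3.4  2.5]]
basket [0.49515877 0.27610222 0.2371754 ] [[-1.9 -2.3]
 [-0.3 -1.5]
 [-0.8 -0.6]
 [ 2.1 -0.6]
 [-0.1  0.2]
 [ 0.3 -0.8]
 [-0.2  2.4]
 [ 1.3  0.7]
 [-0.1  0.9]
 [ 0.1 -0.3]
 [ 1.4 -0.5]]
frame [ 0.76729711 -0.02010786 -0.0392596 ] [[-0.   0.1]
 [ 0.4  1.4]
 [ 0.5  0.4]
 [-0.  -1.2]
 [-2.1 -1.1]]
side (0, 0.14, 0.355) [337.5 128.6]
side (0, -0.14, 0.355) [411.9 155.4]
side (-0.145, 0, 0.325) [337.4 163.9]
side (-0.135, 0, 0.316) [339.8 165.9]
side (0, 0, 0.316) [370.9 153.4]
side (0, 0, 0.31) [370.7 155.3]
top (0, 0.14, 0.355) [296.5 127.4]
top (0, -0.14, 0.355) [387.5 144.8]
top (-0.145, 0, 0.325) [332.3 184.1]
top (-0.135, 0, 0.316) [332.8 181.8]
top (0, 0, 0.316) [341.1 140.8]
top (0, 0, 0.31) [341.  141.5]
```

```bash
cat > ov.py <<'E'
import cv2,numpy as np
from fit import *
def boxe(x0,x1,y0,y1,z0,z1):
    from itertools import product
    c=list(product((x0,x1),(y0,y1),(z0,z1)))
    return [(a,b) for i,a in enumerate(c) for b in c[i+1:] if sum(p!=q for p,q in zip(a,b))==1]
def board(v,dx=0,dz=0):
    e=boxe(dx-.006,dx+.006,-.055,.055,.056+dz,.122+dz)+boxe(dx-.006,dx+.006,-.018,.018,.122+dz,.176+dz)
    e+=boxe(dx-.006,dx+.006,-.011,.011,.148+dz,.168+dz)
    return [(place(v,a),place(v,b)) for a,b in e]
def basket(v):
    e=boxe(-.0575,.0575,-.028,.028,0,.042)
    h=-.0575+.0155+.042; k=[(h-.009,0,.075),(h-.009,0,.114),(h,0,.119),(h+.009,0,.112),(h+.009,0,.0885)]
    e+=list(zip(k,k[1:]))
    e+=[((h-.009,.028,.042),(h-.009,.0,.075)),((h-.009,-.028,.042),(h-.009,.0,.075))]
    return [(place(v,a),place(v,b)) for a,b in e]
def frame(v,z=.316):
    e=boxe(-.135,-.0,-.007,.007,z-.003,z)+[((-.135,0,z),(-.145,0,z+.009))]+[((0,-.14,0),(0,-.14,.355)),((0,.14,0),(0,.14,.355)),((0,-.14,.355),(0,.14,.355))]
    return [(place(v,a),place(v,b)) for a,b in e]
def crop(n,im,E,x,y,w,h,k,col=(0,0,255)):
    o=cv2.resize(im[y:y+h,x:x+w],None,fx=k,fy=k,interpolation=cv2.INTER_CUBIC)
    q=o.copy()
    for a,b in E:
        p=[tuple(int(t) for t in ((proj(n,c)-(x,y)+.5)*k).round()) for c in(a,b)]
        cv2.line(q,*p,col,1,cv2.LINE_AA)
    for i in range(0,w,10):
        cv2.line(q,(i*k,0),(i*k,5),(0,255,0));cv2.putText(q,str(x+i),(i*k,13),0,.3,(0,160,0))
    for j in range(10,h,10): cv2.putText(q,str(y+j),(0,j*k+4),0,.3,(0,160,0))
    return q
E
python3 - <<'E'
from ov import *
s=cv2.imread("pics/side0.png");t=cv2.imread("pics/top0.png")
b=(0.51146365,-0.31793402,-0.1776185);k=(0.49515877,0.27610222,0.2371754);f=(0.76729711,-0.02010786,-0.0392596)
bb=board(b,.044)
A=np.hstack([crop("side",s,bb,385,260,50,50,6),crop("side",s,basket(k),220,200,50,50,6),crop("side",s,frame(f),330,140,33,50,6)])
B=np.hstack([crop("top",t,bb,390,215,50,50,6),crop("top",t,basket(k),225,200,50,50,6),crop("top",t,frame(f),325,138,33,50,6)])
cv2.imwrite("pics/o1.png",np.vstack([A,B]))
E
```

```text
(no output)
```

View pics/o1.png

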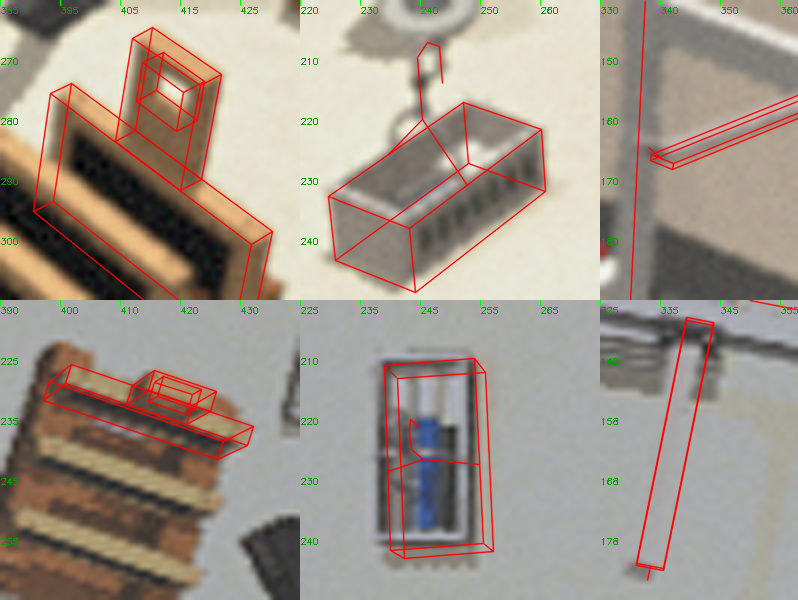

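The overlay fits the board to about 1 px. The basket is off by about 1.5 px in the top view. The bar sits about 1.5 px higher in the side view than modelled. I'll refine the arm and basket from averaged, contrast-stretched images.

Run:
```python
from ov import *
im={}
for n in("side","top"):
    a=np.mean([cams.snapshot(n)[:,:,::-1].astype(float) for _ in range(6)],0);im[n]=a;np.save(f"{n}.npy",a)
def st(c):
    lo,hi=np.percentile(c,2),np.percentile(c,98);return np.clip((c-lo)/(hi-lo)*255,0,255).astype(np.uint8)
def cs(n,x,y,w,h,k):
    a=np.zeros((400,640,3),np.uint8);a[y:y+h,x:x+w]=st(im[n][y:y+h,x:x+w]);return crop(n,a,[],x,y,w,h,k)
A=np.hstack([cs("side",330,140,50,30,8),cs("side",220,200,50,30,8)])
B=np.hstack([cs("top",322,140,36,50,7),cs("side",222,215,45,50,7),cs("top",230,200,33,50,7)])[:350,:800]
cv2.imwrite("pics/c1.png",np.vstack([A,np.pad(B,((0,0),(0,800-B.shape[1]),(0,0)))]))
```

```text
(no output)
```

View pics/c1.png

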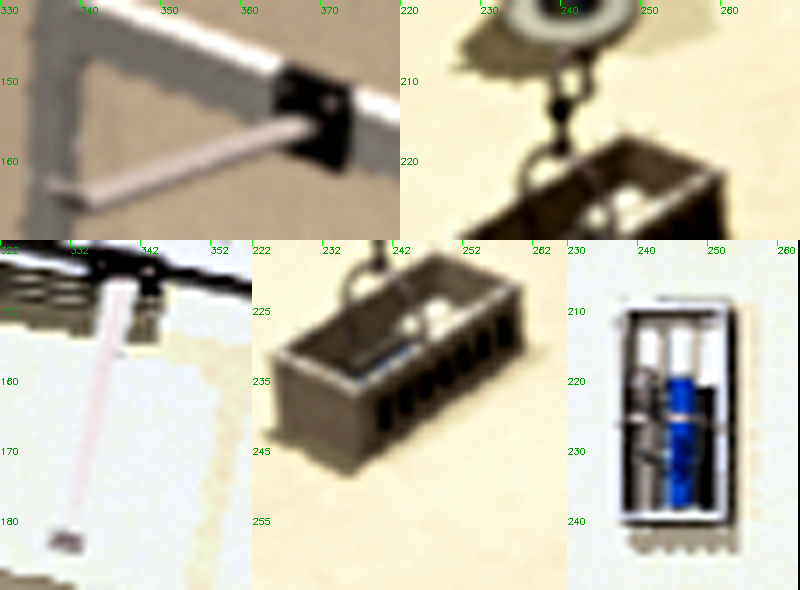

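The views are clear now. In the side view the bar runs (340.7,164.2)–(367.6,155.4) with its tip at (336.4,163), and in the top view the tip is at (330.9,182.5). The basket's rim corners and hook crown (241.4,205.8) are readable too, so I can refit.

Run:
```python
from fit import *
S,T="side","top"
B=[(S,(a*.0575,b*.028,z),u) for a,b,z,u in((-1,1,.042,(224.8,230.6)),(-1,-1,.042,(236.2,235.9)),(1,-1,.042,(259.8,221.6)),(1,1,.042,(247.9,216.6)),(-1,-1,0,(235.5,248.4)),(-1,1,0,(225.2,243.1)),(1,-1,0,(260.1,230.2)))]
B+=[(T,(a*.0575,b*.028,.042),u) for a,b,u in((-1,1,(237.4,240.2)),(1,1,(237.8,209.2)),(1,-1,(253.2,208.8)),(-1,-1,(253.2,240.2)))]
B+=[(S,(0,0,.119),(241.4,205.8)),(S,(-.009,0,.075),(239.5,218.2)),(S,(.009,0,.0885),(242.6,211.6))]
v,r=fit(B,[.5,.27,.2]);print("basket",v,r.tolist())
print("basket_front",place(v,(-.042,0,.026)))
def ff(v):
    q=[(S,(0,.14,.355),(337.5,128.5)),(S,(0,-.14,.355),(411.5,154)),(T,(0,.14,.355),(296,127)),(T,(0,-.14,.355),(387.5,146)),
     (S,(-.145,0,v[3]+.008),(336.4,163)),(S,(-.135,0,v[3]-.0015),(340.7,164.4)),(T,(-.142,0,v[3]+.006),(330.9,182.5)),(T,(-.135,0,v[3]),(331.6,180.9))]
    return np.concatenate([proj(n,place(v,p))-u for n,p,u in q])
r=least_squares(ff,[.767,-.02,-.04,.316],loss="soft_l1");print(r.x,r.fun.reshape(-1,2).round(1).tolist());print("seat",place(r.x,(-.115,0,r.x[3])))
b=(0.51146365,-0.31793402,-0.1776185);print("neck",place(b,(.044,0,.148)))
```

```text
basket [0.49726045 0.28034928 0.18029752] [[-1.3, 0.3], [0.1, 0.7], [0.1, -0.8], [-0.5, -0.8], [1.8, -1.1], [-0.5, -1.6], [0.3, 1.0], [0.2, -0.2], [0.5, -0.0], [0.2, 0.1], [-0.2, -0.5], [-1.0, -0.0], [-0.0, 0.3], [0.3, 1.1]]
basket_front [0.45594125 0.27281774 0.026     ]
[ 0.76777814 -0.01877166 -0.05235238  0.31999046] [[0.2, -0.2], [-0.3, 1.4], [0.2, -0.4], [-0.5, -0.9], [0.3, -0.5], [-1.6, 0.3], [0.6, 0.3], [0.3, 0.2]]
seat [ 0.6529357  -0.01275389  0.31999046]
neck [ 0.55477141 -0.32570821  0.148     ]
```

move_arm(targets=[{"dx": 0.8,"dy": -1,"dz": 0.12,"rz": 0.017},{"dx": 0.8,"dy": -1,"dz": 0.12,"rz": 0.017},{"dx": 0.8,"dy": -1,"dz": 0.12,"rz": 0.017},{"dx": 0.8,"dy": -1,"dz": 0.12,"rz": 0.017},{"dx": 0.8,"dy": -1,"dz": 0.12,"rz": 0.017},{"dx": 0.8,"dy": -1,"dz": 0.12,"rz": 0.017},{"dx": 0.8,"dy": -1,"dz": 0.12,"rz": 0.017},{"dx": 0.8,"dy": -1,"dz": 0.12,"rz": 0.017},{"dx": 0.8,"dy": -1,"dz": 0.12,"rz": 0.017},{"dx": 0.8,"dy": -1,"dz": 0.12,"rz": 0.017}], claw=100, newtons=30)

```text
schema error: expected keys dx, dy, dz, rx, ry, rz
```

move_arm(targets=[{"dx": 0.4,"dy": -1},{"dx": 0.4,"dy": -1},{"dx": 0.4,"dy": -1},{"dx": 0.4,"dy": -1},{"dx": 0.4,"dy": -1},{"dx": 0.4,"dy": -1},{"dx": 0.4,"dy": -1},{"dx": 0.4,"dy": -1},{"dx": 0.4,"dy": -1},{"dx": 0.4,"dy": -1}])

```text
schema error: expected keys dx, dy, dz, rx, ry, rz
```

All six keys are required in each row.

move_arm(targets=[{"dx": 0.8,"dy": -1,"dz": 0.12,"rx": 0,"ry": 0,"rz": 0.017},{"dx": 0.8,"dy": -1,"dz": 0.12,"rx": 0,"ry": 0,"rz": 0.017},{"dx": 0.8,"dy": -1,"dz": 0.12,"rx": 0,"ry": 0,"rz": 0.017},{"dx": 0.8,"dy": -1,"dz": 0.12,"rx": 0,"ry": 0,"rz": 0.017},{"dx": 0.8,"dy": -1,"dz": 0.12,"rx": 0,"ry": 0,"rz": 0.017},{"dx": 0.8,"dy": -1,"dz": 0.12,"rx": 0,"ry": 0,"rz": 0.017},{"dx": 0.8,"dy": -1,"dz": 0.12,"rx": 0,"ry": 0,"rz": 0.017},{"dx": 0.8,"dy": -1,"dz": 0.12,"rx": 0,"ry": 0,"rz": 0.017},{"dx": 0.8,"dy": -1,"dz": 0.12,"rx": 0,"ry": 0,"rz": 0.017},{"dx": 0.8,"dy": -1,"dz": 0.12,"rx": 0,"ry": 0,"rz": 0.017}], claw=100, newtons=30)

```text
t: 1.95
tcp_pos: [0.366, 0.3519, 0.2298]
tool_rot: [0.089, 0.996, 0.0, 0.0]
force: [-0.2, -0.3, -0.4]
finger_gap: 0.998
gripper_force: 0.0
```

move_arm(targets=[{"dx": 0.4,"dy": -1,"dz": 0,"rx": 0,"ry": 0,"rz": 0},{"dx": 0.4,"dy": -1,"dz": 0,"rx": 0,"ry": 0,"rz": 0},{"dx": 0.4,"dy": -1,"dz": 0,"rx": 0,"ry": 0,"rz": 0},{"dx": 0.4,"dy": -1,"dz": 0,"rx": 0,"ry": 0,"rz": 0},{"dx": 0.4,"dy": -1,"dz": 0,"rx": 0,"ry": 0,"rz": 0},{"dx": 0.4,"dy": -1,"dz": 0,"rx": 0,"ry": 0,"rz": 0},{"dx": 0.4,"dy": -1,"dz": 0,"rx": 0,"ry": 0,"rz": 0},{"dx": 0.4,"dy": -1,"dz": 0,"rx": 0,"ry": 0,"rz": 0},{"dx": 0.4,"dy": -1,"dz": 0,"rx": 0,"ry": 0,"rz": 0},{"dx": 0.4,"dy": -1,"dz": 0,"rx": 0,"ry": 0,"rz": 0}])

```text
t: 3.2
tcp_pos: [0.4658, 0.1019, 0.2298]
tool_rot: [0.089, 0.996, 0.0, 0.0]
force: [0.3, 0.1, -0.3]
finger_gap: 0.999
gripper_force: 0.0
```

move_arm(targets=[{"dx": 0.36,"dy": -1,"dz": 0,"rx": 0,"ry": 0,"rz": 0},{"dx": 0.36,"dy": -1,"dz": 0,"rx": 0,"ry": 0,"rz": 0},{"dx": 0.36,"dy": -1,"dz": 0,"rx": 0,"ry": 0,"rz": 0},{"dx": 0.36,"dy": -1,"dz": 0,"rx": 0,"ry": 0,"rz": 0},{"dx": 0.36,"dy": -1,"dz": 0,"rx": 0,"ry": 0,"rz": 0},{"dx": 0.36,"dy": -1,"dz": 0,"rx": 0,"ry": 0,"rz": 0},{"dx": 0.36,"dy": -1,"dz": 0,"rx": 0,"ry": 0,"rz": 0},{"dx": 0.36,"dy": -1,"dz": 0,"rx": 0,"ry": 0,"rz": 0},{"dx": 0.36,"dy": -1,"dz": 0,"rx": 0,"ry": 0,"rz": 0},{"dx": 0.36,"dy": -1,"dz": 0,"rx": 0,"ry": 0,"rz": 0}])

```text
t: 4.45
tcp_pos: [0.5558, -0.1486, 0.2296]
tool_rot: [0.089, 0.996, -0.0, 0.0]
force: [0.8, 1.1, 0.8]
finger_gap: 1.002
gripper_force: 0.0
```

move_arm(targets=[{"dx": 0,"dy": -0.9,"dz": 0,"rx": 0,"ry": 0,"rz": 0},{"dx": 0,"dy": -0.9,"dz": 0,"rx": 0,"ry": 0,"rz": 0},{"dx": 0,"dy": -0.9,"dz": 0,"rx": 0,"ry": 0,"rz": 0},{"dx": 0,"dy": -0.9,"dz": 0,"rx": 0,"ry": 0,"rz": 0},{"dx": 0,"dy": -0.9,"dz": 0,"rx": 0,"ry": 0,"rz": 0},{"dx": 0,"dy": -0.9,"dz": 0,"rx": 0,"ry": 0,"rz": 0},{"dx": 0,"dy": -0.9,"dz": 0,"rx": 0,"ry": 0,"rz": 0},{"dx": 0,"dy": -0.8,"dz": 0,"rx": 0,"ry": 0,"rz": 0},{"dx": 0,"dy": 0,"dz": -0.4,"rx": 0,"ry": 0,"rz": 0},{"dx": 0,"dy": 0,"dz": -0.4,"rx": 0,"ry": 0,"rz": 0}])

```text
t: 5.7
tcp_pos: [0.5549, -0.324, 0.2084]
tool_rot: [0.089, 0.996, 0.001, -0.001]
force: [-0.4, 1.0, -0.5]
finger_gap: 0.999
gripper_force: 0.0
```

Run:
```python
from ov import *
from station import sensors
s=sensors.sense();print(s["tcp_pos"],s["q"])
I={n:cams.snapshot(n)[:,:,::-1].copy() for n in("side","top")}
bb=board((0.51146365,-0.31793402,-0.1776185),.044)
cv2.imwrite("pics/g1.png",np.hstack([crop("side",I["side"],[],375,230,65,90,6),crop("top",I["top"],bb,385,200,65,90,6)]))
```

```text
[ 0.55492803 -0.3240184   0.20837447] [-7.02331853e-01  5.43377868e-01  1.37480318e+00  4.77795158e-04
  1.22511214e+00 -2.09461519e+00]
```

View pics/g1.png

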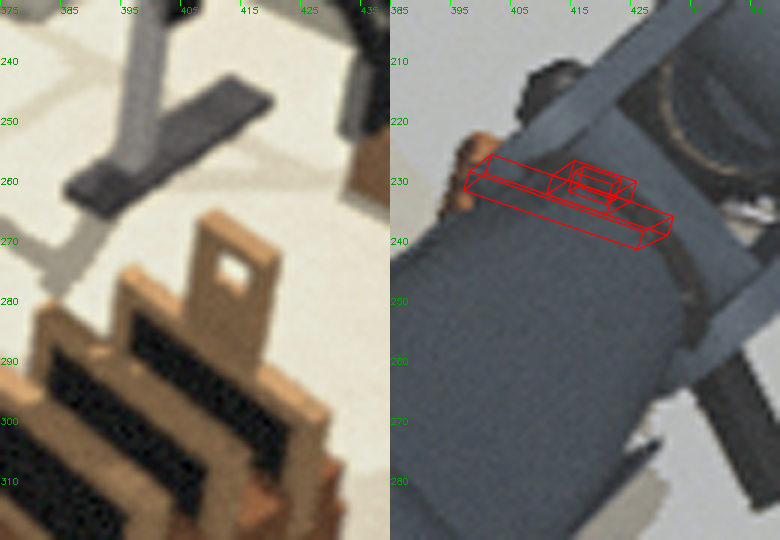

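Run:
```python
from ov import *
from station import sensors
s=sensors.sense();print(s["t"],s["tcp_pos"],s["tool_rot"],s["finger_gap"])
p=s["tcp_pos"];c,sn=np.cos(-.178),np.sin(-.178);y=np.array([-sn,c,0])
z=np.array([0,0,1.])
E=[(p-.0425*y+.013*z,p-.0425*y+.07*z),(p+.0425*y+.013*z,p+.0425*y+.07*z),(p,p+.1*z)]
im=cams.snapshot("side")[:,:,::-1].copy();cv2.imwrite("pics/s2.png",im)
cv2.imwrite("pics/g2.png",crop("side",im,E,355,175,100,115,5))
```

```text
5.8 [ 0.55422481 -0.32290055  0.2073592 ] [ 0.08884153  0.99604291  0.00148109 -0.00187385] 1.0013424028458728
```

View pics/g2.png

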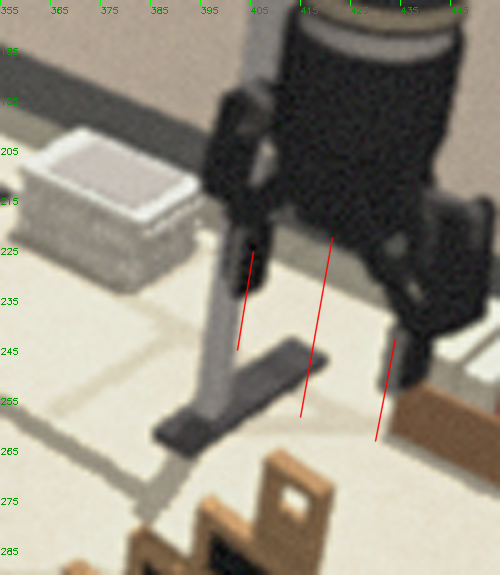

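Compared with the TCP readout, the fingertips sit about 11 px higher in the side view, at (404,233) and (432,252), than I predicted. Going down beside the neck with the gripper open is safe under either reading, so I'll descend and then judge them against the neck.

move_arm(targets=[{"dx": 0,"dy": 0,"dz": -0.4,"rx": 0,"ry": 0,"rz": 0},{"dx": 0,"dy": 0,"dz": -0.4,"rx": 0,"ry": 0,"rz": 0},{"dx": 0,"dy": 0,"dz": -0.4,"rx": 0,"ry": 0,"rz": 0},{"dx": 0,"dy": 0,"dz": -0.4,"rx": 0,"ry": 0,"rz": 0},{"dx": 0,"dy": 0,"dz": -0.4,"rx": 0,"ry": 0,"rz": 0},{"dx": 0,"dy": 0,"dz": -0.4,"rx": 0,"ry": 0,"rz": 0},{"dx": 0,"dy": 0,"dz": -0.4,"rx": 0,"ry": 0,"rz": 0},{"dx": 0,"dy": 0,"dz": -0.4,"rx": 0,"ry": 0,"rz": 0},{"dx": 0,"dy": 0,"dz": 0,"rx": 0,"ry": 0,"rz": 0},{"dx": 0,"dy": 0,"dz": 0,"rx": 0,"ry": 0,"rz": 0}])

```text
t: 7.1
tcp_pos: [0.5556, -0.325, 0.1297]
tool_rot: [0.089, 0.996, -0.0, 0.0]
force: [-0.3, -0.8, -0.0]
finger_gap: 1.001
gripper_force: 0.0
```

Run:
```python
from ov import *
from station import sensors
s=sensors.sense();print(s["t"],s["tcp_pos"],s["tool_rot"],s["force"])
p=s["tcp_pos"];c,sn=np.cos(-.178),np.sin(-.178);y=np.array([-sn,c,0]);z=np.array([0,0,1.])
E=[(p-.0425*y+.013*z,p-.0425*y+.07*z),(p+.0425*y+.013*z,p+.0425*y+.07*z),(p,p+.1*z)]
im=cams.snapshot("side")[:,:,::-1].copy()
cv2.imwrite("pics/g3.png",crop("side",im,E,365,220,90,100,5))
```

```text
7.1 [ 0.55557915 -0.32497567  0.12970314] [ 8.92660452e-02  9.96007779e-01 -1.54667586e-04  2.32524445e-04] [-0.28108547 -0.78104151 -0.00665071]
```

View pics/g3.png

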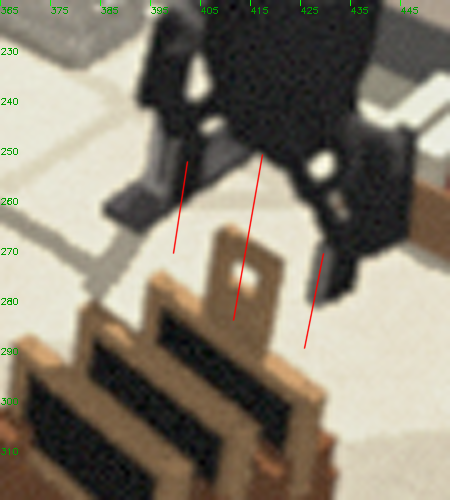

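The hand is centred over the neck's axis, but the fingertips look higher than the TCP reading suggests. Closing gently here settles it without risk: a gap of about 0.42 means the neck is held.

move_arm(targets=[{"dx": 0,"dy": 0,"dz": 0,"rx": 0,"ry": 0,"rz": 0},{"dx": 0,"dy": 0,"dz": 0,"rx": 0,"ry": 0,"rz": 0},{"dx": 0,"dy": 0,"dz": 0,"rx": 0,"ry": 0,"rz": 0},{"dx": 0,"dy": 0,"dz": 0,"rx": 0,"ry": 0,"rz": 0},{"dx": 0,"dy": 0,"dz": 0,"rx": 0,"ry": 0,"rz": 0},{"dx": 0,"dy": 0,"dz": 0,"rx": 0,"ry": 0,"rz": 0},{"dx": 0,"dy": 0,"dz": 0,"rx": 0,"ry": 0,"rz": 0},{"dx": 0,"dy": 0,"dz": 0,"rx": 0,"ry": 0,"rz": 0},{"dx": 0,"dy": 0,"dz": 0,"rx": 0,"ry": 0,"rz": 0},{"dx": 0,"dy": 0,"dz": 0,"rx": 0,"ry": 0,"rz": 0}], claw=30, newtons=30)

```text
t: 8.4
tcp_pos: [0.5556, -0.3247, 0.1298]
tool_rot: [0.089, 0.996, 0.0, 0.0]
force: [0.7, 2.7, 5.9]
finger_gap: 0.415
gripper_force: 32.4
```

Run:
```python
from ov import *
from station import sensors
s=sensors.sense();print(s["t"],s["tcp_pos"],s["finger_gap"],s["gripper_force"],s["force"])
cv2.imwrite("pics/g4.png",crop("side",cams.snapshot("side")[:,:,::-1].copy(),[],375,220,75,100,6))
```

```text
8.4 [ 0.55556156 -0.32467759  0.12981961] 0.4145768451227332 32.39840671420097 [0.72263772 2.72341178 5.87687754]
```

View pics/g4.png

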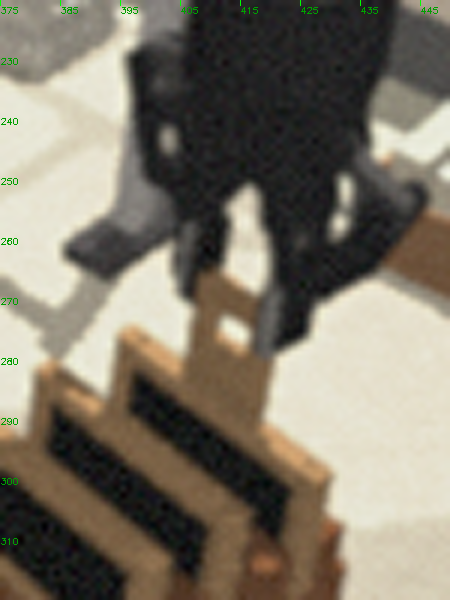

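The gap of 0.415 (35 mm) and 32 N confirm the neck is held. The pad tips are near the slot's lower edge (side 419,279). From the rack geometry, the slot's upper edge is at TCP+38 mm. Next is to lift straight to entry height and carry it to a point in front of the bar's tip.

move_arm(targets=[{"dx": 0,"dy": 0,"dz": 0.3,"rx": 0,"ry": 0,"rz": 0},{"dx": 0,"dy": 0,"dz": 0.5,"rx": 0,"ry": 0,"rz": 0},{"dx": 0,"dy": 0,"dz": 0.7,"rx": 0,"ry": 0,"rz": 0},{"dx": 0,"dy": 0,"dz": 0.8,"rx": 0,"ry": 0,"rz": 0},{"dx": 0,"dy": 0,"dz": 0.8,"rx": 0,"ry": 0,"rz": 0},{"dx": 0,"dy": 0,"dz": 0.8,"rx": 0,"ry": 0,"rz": 0},{"dx": 0,"dy": 0,"dz": 0.8,"rx": 0,"ry": 0,"rz": 0},{"dx": 0,"dy": 0,"dz": 0.8,"rx": 0,"ry": 0,"rz": 0},{"dx": 0,"dy": 0,"dz": 0.7,"rx": 0,"ry": 0,"rz": 0},{"dx": 0,"dy": 0,"dz": 0.43,"rx": 0,"ry": 0,"rz": 0}])

```text
t: 9.7
tcp_pos: [0.5555, -0.3251, 0.2973]
tool_rot: [0.089, 0.996, -0.001, 0.001]
force: [0.1, 0.5, -2.7]
finger_gap: 0.41
gripper_force: 31.6
```

```bash
cat > find.py <<'E'
import cv2,numpy as np
from ov import *
from station import sensors,manip
def wood(im,x,y,w,h):
    hsv=cv2.cvtColor(im[y:y+h,x:x+w],cv2.COLOR_BGR2HSV)
    return cv2.inRange(hsv,(8,70,60),(22,255,255))
def boardfit(im,n,v0,dz0,yaw):
    # match projected model silhouette (wood+slate) edges by mask overlap: free x,y,dz
    pass
E
python3 - <<'E'
from find import *
s=sensors.sense();print(manip.grasp_offset,s["t"],s["tcp_pos"],s["finger_gap"],s["gripper_force"],s["force"])
im=cams.snapshot("side")[:,:,::-1].copy();cv2.imwrite("pics/s5.png",im);cv2.imwrite("pics/t5.png",cams.snapshot("top")[:,:,::-1])
# predicted board feature pixels
v=(s["tcp_pos"][0]-.0008,s["tcp_pos"][1]-.001,-.178);dz=s["tcp_pos"][2]-.1298
for nm,p in dict(slotc=(-.006,0,.158),bl=(-.006,.055,.056),br=(-.006,-.055,.056),loop=(0,0,.012)).items():print(nm,proj("side",place(v,np.add(p,(0,0,dz)))).round(1))
E
```

```text
0.0187 9.7 [ 0.55549553 -0.32514756  0.29732886] 0.41000539033080824 31.644019335508347 [ 0.08952086  0.47835897 -2.74654117]
slotc [421.6 216.2]
bl [397.9 242.3]
br [433.6 266. ]
loop [414.1 267.7]
```

move_arm(targets=[{"dx": 0.1,"dy": 0.4,"dz": 0,"rx": 0,"ry": 0,"rz": 0.024},{"dx": 0.1,"dy": 0.8,"dz": 0,"rx": 0,"ry": 0,"rz": 0.024},{"dx": 0.1,"dy": 1,"dz": 0,"rx": 0,"ry": 0,"rz": 0.024},{"dx": 0.1,"dy": 1,"dz": 0,"rx": 0,"ry": 0,"rz": 0.024},{"dx": 0.1,"dy": 1,"dz": 0,"rx": 0,"ry": 0,"rz": 0.024},{"dx": 0.1,"dy": 1,"dz": 0,"rx": 0,"ry": 0,"rz": 0.024},{"dx": 0.1,"dy": 1,"dz": 0,"rx": 0,"ry": 0,"rz": 0.024},{"dx": 0.1,"dy": 1,"dz": 0,"rx": 0,"ry": 0,"rz": 0.024},{"dx": 0.1,"dy": 1,"dz": 0,"rx": 0,"ry": 0,"rz": 0.024},{"dx": 0.1,"dy": 1,"dz": 0,"rx": 0,"ry": 0,"rz": 0.024}])

```text
t: 11.05
tcp_pos: [0.5803, -0.0926, 0.2955]
tool_rot: [0.026, 1.0, 0.0, 0.0]
force: [-0.2, -0.8, -2.8]
finger_gap: 0.409
gripper_force: 31.6
```

move_arm(targets=[{"dx": 0.1,"dy": 0.9,"dz": 0,"rx": 0,"ry": 0,"rz": 0},{"dx": 0.1,"dy": 0.8,"dz": 0,"rx": 0,"ry": 0,"rz": 0},{"dx": 0.1,"dy": 0.7,"dz": 0,"rx": 0,"ry": 0,"rz": 0},{"dx": 0,"dy": 0.5,"dz": 0,"rx": 0,"ry": 0,"rz": 0},{"dx": 0,"dy": 0.3,"dz": 0,"rx": 0,"ry": 0,"rz": 0},{"dx": 0,"dy": 0.26,"dz": 0,"rx": 0,"ry": 0,"rz": 0},{"dx": 0,"dy": 0,"dz": 0,"rx": 0,"ry": 0,"rz": 0},{"dx": 0,"dy": 0,"dz": 0,"rx": 0,"ry": 0,"rz": 0},{"dx": 0,"dy": 0,"dz": 0,"rx": 0,"ry": 0,"rz": 0},{"dx": 0,"dy": 0,"dz": 0,"rx": 0,"ry": 0,"rz": 0}])

```text
t: 12.3
tcp_pos: [0.5879, -0.0086, 0.2952]
tool_rot: [0.027, 1.0, -0.0, 0.0]
force: [-0.1, 0.4, -2.8]
finger_gap: 0.406
gripper_force: 31.6
```

Run:
```python
from find import *
s=sensors.sense();p=s["tcp_pos"];print(s["t"],p,s["tool_rot"],s["finger_gap"],s["gripper_force"],s["force"])
I={n:np.mean([cams.snapshot(n)[:,:,::-1].astype(float) for _ in range(3)],0).astype(np.uint8) for n in("side","top")}
v=(p[0]-.0008,p[1]-.001,-.0523);dz=p[2]-.1298
f=(.76778,-.01877,-.0523)
A=crop("side",I["side"],board(v,0,dz)+frame(f,.320),320,140,65,85,6)
B=crop("top",I["top"],board(v,0,dz)+frame(f,.320),300,135,65,85,6)
cv2.imwrite("pics/h1.png",np.hstack([A,B]))
```

```text
12.3 [ 0.58787933 -0.00863637  0.29524295] [ 2.68350265e-02  9.99639875e-01 -3.07265470e-05  3.24506374e-05] 0.40602716871638317 31.632480919361115 [-0.12970316  0.3991332  -2.83872317]
```

```bash
cat >> find.py <<'E'
def edge(n,im,a,b,r=7,m=25):
    """median offset (px, along the image normal pointing right/down) of the strongest gradient near segment a-b"""
    g=cv2.GaussianBlur(im,(0,0),.7).astype(np.float32)
    p,q=proj(n,np.asarray(a)),proj(n,np.asarray(b));d=(q-p)/np.linalg.norm(q-p);nn=np.array([-d[1],d[0]])
    if nn@(.3,1)<0:nn=-nn
    t=np.arange(-r,r+.01,.25);ts=np.linspace(.12,.88,m)
    X=p+ts[:,None,None]*(q-p)+t[None,:,None]*nn
    s=cv2.remap(g,X[...,0].astype(np.float32),X[...,1].astype(np.float32),cv2.INTER_LINEAR)
    pr=np.median(s,0);G=np.linalg.norm(np.gradient(pr,axis=0),axis=1)
    k=[i for i in range(1,len(t)-1) if G[i]>=G[i-1] and G[i]>=G[i+1]]
    k=sorted(k,key=lambda i:-G[i])[:3]
    return nn.round(2).tolist(),[(round(float(t[i]),2),round(float(G[i]),1)) for i in k]
E
cat > chk.py <<'E'
from find import *
def chk(v,dz,f=(.76778,-.01877,-.0523),z=.320):
    for n in("side","top"):
        im=np.mean([cams.snapshot(n)[:,:,::-1].astype(float) for _ in range(3)],0).astype(np.uint8)
        P=lambda x,y,h:place(v,(x,y,h+dz))
        S=dict(low=((-.006,.055,.056),(-.006,-.055,.056)),left=((-.006,.055,.056),(-.006,.055,.122)),right=((-.006,-.055,.056),(-.006,-.055,.122)),rightback=((.006,-.055,.056),(.006,-.055,.122)),shoulderR=((.006,-.055,.122),(.006,-.02,.122)),shoulderL=((-.006,.055,.122),(-.006,.03,.122)))
        for k,(a,b) in S.items():
            if n=="top" and k in("left","right","rightback"):continue
            print(n,k,edge(n,im,P(*a),P(*b)))
        F=lambda x,y,h:place(f,(x,y,h))
        print(n,"barL",edge(n,im,F(-.13,.007,z),F(-.05,.007,z),4),"barR",edge(n,im,F(-.13,-.007,z-.003),F(-.05,-.007,z-.003),4))
E
python3 - <<'E'
from chk import *
p=sensors.sense()["tcp_pos"];print(p)
chk((p[0]-.0008,p[1]-.001,-.0523),p[2]-.1298)
E
```

```text
[ 0.58784304 -0.00830038  0.29524562]
side low ([-0.47, 0.88], [(3.25, 19.1), (6.5, 18.3), (-4.0, 14.4)])
side left ([1.0, 0.02], [(3.5, 11.7), (1.5, 7.2), (-5.0, 6.8)])
side right ([1.0, 0.06], [(3.5, 22.6), (-2.0, 13.5), (-2.75, 11.4)])
side rightback ([1.0, 0.06], [(0.5, 15.0), (-4.75, 12.6), (-5.25, 12.4)])
side shoulderR ([-0.44, 0.9], [(-0.5, 16.3), (-6.75, 13.6), (3.0, 13.2)])
side shoulderL ([-0.44, 0.9], [(6.25, 18.0), (-3.0, 17.3), (5.5, 16.3)])
side barL ([0.36, 0.93], [(2.5, 7.9), (0.5, 3.3), (-2.0, 0.3)]) barR ([0.37, 0.93], [(-0.5, 7.6), (1.5, 4.3), (-3.25, 3.3)])
top low ([-0.21, 0.98], [(2.5, 16.0), (3.25, 15.7), (0.25, 14.4)])
top shoulderR ([-0.21, 0.98], [(6.0, 1.3), (-1.25, 1.2), (4.5, 1.1)])
top shoulderL ([-0.21, 0.98], [(0.0, 22.8), (6.75, 21.1), (3.75, 20.6)])
top barL ([0.98, 0.21], [(2.75, 0.7), (0.75, 0.6), (2.0, 0.5)]) barR ([0.98, 0.21], [(-0.5, 0.6), (-2.0, 0.6), (-1.25, 0.6)])
```

move_arm(targets=[{"dx": 0.14,"dy": -0.01,"dz": 0,"rx": 0,"ry": 0,"rz": 0},{"dx": 0.14,"dy": -0.01,"dz": 0,"rx": 0,"ry": 0,"rz": 0},{"dx": 0.14,"dy": -0.01,"dz": 0,"rx": 0,"ry": 0,"rz": 0},{"dx": 0.14,"dy": -0.01,"dz": 0,"rx": 0,"ry": 0,"rz": 0},{"dx": 0.14,"dy": -0.01,"dz": 0,"rx": 0,"ry": 0,"rz": 0},{"dx": 0.14,"dy": -0.01,"dz": 0,"rx": 0,"ry": 0,"rz": 0},{"dx": 0.14,"dy": -0.01,"dz": 0,"rx": 0,"ry": 0,"rz": 0},{"dx": 0.14,"dy": -0.01,"dz": 0,"rx": 0,"ry": 0,"rz": 0},{"dx": 0.14,"dy": -0.01,"dz": 0,"rx": 0,"ry": 0,"rz": 0},{"dx": 0.14,"dy": -0.01,"dz": 0,"rx": 0,"ry": 0,"rz": 0}])

```text
t: 14.15
tcp_pos: [0.6231, -0.0108, 0.2953]
tool_rot: [0.027, 1.0, -0.0, 0.0]
force: [0.2, 0.4, -3.8]
finger_gap: 0.409
gripper_force: 31.6
```

move_arm(targets=[{"dx": 0.06,"dy": 0,"dz": 0,"rx": 0,"ry": 0,"rz": 0},{"dx": 0.06,"dy": 0,"dz": 0,"rx": 0,"ry": 0,"rz": 0},{"dx": 0.06,"dy": -0.01,"dz": 0,"rx": 0,"ry": 0,"rz": 0},{"dx": 0.06,"dy": 0,"dz": 0,"rx": 0,"ry": 0,"rz": 0},{"dx": 0.06,"dy": -0.01,"dz": 0,"rx": 0,"ry": 0,"rz": 0},{"dx": 0.06,"dy": 0,"dz": 0,"rx": 0,"ry": 0,"rz": 0},{"dx": 0.06,"dy": -0.01,"dz": 0,"rx": 0,"ry": 0,"rz": 0},{"dx": 0,"dy": 0,"dz": 0,"rx": 0,"ry": 0,"rz": 0},{"dx": 0,"dy": 0,"dz": 0,"rx": 0,"ry": 0,"rz": 0},{"dx": 0,"dy": 0,"dz": 0,"rx": 0,"ry": 0,"rz": 0}])

```text
t: 15.4
tcp_pos: [0.6333, -0.0115, 0.2953]
tool_rot: [0.027, 1.0, 0.0, 0.0]
force: [-0.1, -0.9, -3.5]
finger_gap: 0.411
gripper_force: 31.6
```

Run:
```python
from chk import *
s=sensors.sense();p=s["tcp_pos"];print(p,s["force"],s["ft_torque"])
chk((p[0]-.0008,p[1]-.001,-.0523),p[2]-.1298)
s=sensors.sense();print(s["force"])
```

```text
[ 0.63329623 -0.01149719  0.29531502] [-0.10056223 -0.86663181 -3.51465289] [-0.01733328 -0.00184802  0.01466974]
side low ([-0.46, 0.89], [(-4.0, 14.3), (6.75, 5.4), (-0.5, 5.4)])
side left ([1.0, 0.03], [(4.5, 12.6), (-5.25, 8.9), (-4.5, 7.9)])
side right ([1.0, 0.07], [(-2.25, 12.6), (3.25, 4.6), (4.75, 2.5)])
side rightback ([1.0, 0.07], [(-5.25, 12.2), (-4.75, 12.2), (0.75, 4.4)])
side shoulderR ([-0.42, 0.91], [(5.0, 13.7), (2.5, 13.0), (3.75, 11.1)])
side shoulderL ([-0.42, 0.91], [(0.25, 11.4), (1.25, 8.4), (-2.75, 3.8)])
side barL ([0.36, 0.93], [(0.5, 6.3), (2.75, 4.4), (1.75, 4.1)]) barR ([0.37, 0.93], [(-3.25, 10.6), (-2.5, 8.3), (1.5, 6.1)])
top low ([-0.21, 0.98], [(-4.5, 12.3), (-3.25, 9.2), (-2.0, 6.5)])
top shoulderR ([-0.2, 0.98], [(-2.25, 1.4), (-1.75, 1.3), (-3.75, 1.2)])
top shoulderL ([-0.2, 0.98], [(-5.5, 20.3), (-0.25, 18.6), (-3.5, 7.7)])
top barL ([0.98, 0.21], [(-2.25, 0.7), (2.0, 0.5), (1.0, 0.5)]) barR ([0.98, 0.21], [(-1.5, 0.8), (2.75, 0.7), (1.75, 0.7)])
[-0.29742613 -0.00952809 -2.51800197]
```

move_arm(targets=[{"dx": 0.1,"dy": 0,"dz": 0,"rx": 0,"ry": 0,"rz": 0},{"dx": 0.1,"dy": -0.01,"dz": 0,"rx": 0,"ry": 0,"rz": 0},{"dx": 0.1,"dy": 0,"dz": 0,"rx": 0,"ry": 0,"rz": 0},{"dx": 0.1,"dy": -0.01,"dz": 0,"rx": 0,"ry": 0,"rz": 0},{"dx": 0.1,"dy": 0,"dz": 0,"rx": 0,"ry": 0,"rz": 0},{"dx": 0.1,"dy": -0.01,"dz": 0,"rx": 0,"ry": 0,"rz": 0},{"dx": 0.1,"dy": 0,"dz": 0,"rx": 0,"ry": 0,"rz": 0},{"dx": 0.12,"dy": -0.01,"dz": 0,"rx": 0,"ry": 0,"rz": 0},{"dx": 0,"dy": 0,"dz": -0.1,"rx": 0,"ry": 0,"rz": 0},{"dx": 0,"dy": 0,"dz": -0.1,"rx": 0,"ry": 0,"rz": 0}])

```text
t: 16.95
tcp_pos: [0.6537, -0.0125, 0.29]
tool_rot: [0.027, 1.0, 0.0, -0.0]
force: [0.1, -1.2, -2.9]
finger_gap: 0.414
gripper_force: 31.6
```

move_arm(targets=[{"dx": 0,"dy": 0,"dz": -0.05,"rx": 0,"ry": 0,"rz": 0},{"dx": 0,"dy": 0,"dz": -0.05,"rx": 0,"ry": 0,"rz": 0},{"dx": 0,"dy": 0,"dz": -0.05,"rx": 0,"ry": 0,"rz": 0},{"dx": 0,"dy": 0,"dz": -0.05,"rx": 0,"ry": 0,"rz": 0},{"dx": 0,"dy": 0,"dz": -0.02,"rx": 0,"ry": 0,"rz": 0},{"dx": 0,"dy": 0,"dz": -0.02,"rx": 0,"ry": 0,"rz": 0},{"dx": 0,"dy": 0,"dz": 0,"rx": 0,"ry": 0,"rz": 0},{"dx": 0,"dy": 0,"dz": 0,"rx": 0,"ry": 0,"rz": 0},{"dx": 0,"dy": 0,"dz": 0,"rx": 0,"ry": 0,"rz": 0},{"dx": 0,"dy": 0,"dz": 0,"rx": 0,"ry": 0,"rz": 0}])

```text
t: 18.2
tcp_pos: [0.6539, -0.0125, 0.2843]
tool_rot: [0.027, 1.0, -0.0, 0.0]
force: [0.3, 0.2, -3.4]
finger_gap: 0.409
gripper_force: 31.6
```

move_arm(targets=[{"dx": 0,"dy": 0,"dz": -0.03,"rx": 0,"ry": 0,"rz": 0},{"dx": 0,"dy": 0,"dz": -0.03,"rx": 0,"ry": 0,"rz": 0},{"dx": 0,"dy": 0,"dz": -0.03,"rx": 0,"ry": 0,"rz": 0},{"dx": 0,"dy": 0,"dz": -0.03,"rx": 0,"ry": 0,"rz": 0},{"dx": 0,"dy": 0,"dz": -0.02,"rx": 0,"ry": 0,"rz": 0},{"dx": 0,"dy": 0,"dz": -0.02,"rx": 0,"ry": 0,"rz": 0},{"dx": 0,"dy": 0,"dz": 0,"rx": 0,"ry": 0,"rz": 0},{"dx": 0,"dy": 0,"dz": 0,"rx": 0,"ry": 0,"rz": 0},{"dx": 0,"dy": 0,"dz": 0,"rx": 0,"ry": 0,"rz": 0},{"dx": 0,"dy": 0,"dz": 0,"rx": 0,"ry": 0,"rz": 0}])

```text
t: 19.45
tcp_pos: [0.6539, -0.0126, 0.2803]
tool_rot: [0.027, 1.0, -0.0, 0.0]
force: [-0.2, 1.0, -2.7]
finger_gap: 0.409
gripper_force: 31.6
```

move_arm(targets=[{"dx": 0,"dy": 0,"dz": -0.02,"rx": 0,"ry": 0,"rz": 0},{"dx": 0,"dy": 0,"dz": -0.02,"rx": 0,"ry": 0,"rz": 0},{"dx": 0,"dy": 0,"dz": -0.02,"rx": 0,"ry": 0,"rz": 0},{"dx": 0,"dy": 0,"dz": -0.02,"rx": 0,"ry": 0,"rz": 0},{"dx": 0,"dy": 0,"dz": 0,"rx": 0,"ry": 0,"rz": 0},{"dx": 0,"dy": 0,"dz": 0,"rx": 0,"ry": 0,"rz": 0},{"dx": 0,"dy": 0,"dz": 0,"rx": 0,"ry": 0,"rz": 0},{"dx": 0,"dy": 0,"dz": 0,"rx": 0,"ry": 0,"rz": 0},{"dx": 0,"dy": 0,"dz": 0,"rx": 0,"ry": 0,"rz": 0},{"dx": 0,"dy": 0,"dz": 0,"rx": 0,"ry": 0,"rz": 0}])

```text
t: 20.7
tcp_pos: [0.6539, -0.0125, 0.2782]
tool_rot: [0.027, 1.0, -0.0, 0.0]
force: [-0.4, 0.8, 3.0]
finger_gap: 0.409
gripper_force: 32.2
```

move_arm(targets=[{"dx": 0,"dy": 0,"dz": -0.02,"rx": 0,"ry": 0,"rz": 0},{"dx": 0,"dy": 0,"dz": -0.02,"rx": 0,"ry": 0,"rz": 0},{"dx": 0,"dy": 0,"dz": -0.02,"rx": 0,"ry": 0,"rz": 0},{"dx": 0,"dy": 0,"dz": -0.02,"rx": 0,"ry": 0,"rz": 0},{"dx": 0,"dy": 0,"dz": 0,"rx": 0,"ry": 0,"rz": 0},{"dx": 0,"dy": 0,"dz": 0,"rx": 0,"ry": 0,"rz": 0},{"dx": 0,"dy": 0,"dz": 0,"rx": 0,"ry": 0,"rz": 0},{"dx": 0,"dy": 0,"dz": 0,"rx": 0,"ry": 0,"rz": 0},{"dx": 0,"dy": 0,"dz": 0,"rx": 0,"ry": 0,"rz": 0},{"dx": 0,"dy": 0,"dz": 0,"rx": 0,"ry": 0,"rz": 0}])

```text
t: 21.95
tcp_pos: [0.6539, -0.0125, 0.2762]
tool_rot: [0.027, 1.0, 0.0, -0.0]
force: [-1.0, 0.7, 2.6]
finger_gap: 0.409
gripper_force: 32.2
```

move_arm(targets=[{"dx": 0,"dy": 0,"dz": 0.03,"rx": 0,"ry": 0,"rz": 0},{"dx": 0,"dy": 0,"dz": 0.03,"rx": 0,"ry": 0,"rz": 0},{"dx": 0,"dy": 0,"dz": 0.03,"rx": 0,"ry": 0,"rz": 0},{"dx": 0,"dy": 0,"dz": 0.02,"rx": 0,"ry": 0,"rz": 0},{"dx": 0,"dy": 0,"dz": 0,"rx": 0,"ry": 0,"rz": 0},{"dx": 0,"dy": 0,"dz": 0,"rx": 0,"ry": 0,"rz": 0},{"dx": 0,"dy": 0,"dz": 0,"rx": 0,"ry": 0,"rz": 0},{"dx": 0,"dy": 0,"dz": 0,"rx": 0,"ry": 0,"rz": 0},{"dx": 0,"dy": 0,"dz": 0,"rx": 0,"ry": 0,"rz": 0},{"dx": 0,"dy": 0,"dz": 0,"rx": 0,"ry": 0,"rz": 0}])

```text
t: 23.2
tcp_pos: [0.6539, -0.0126, 0.279]
tool_rot: [0.027, 1.0, -0.0, 0.0]
force: [-0.7, 0.2, -2.3]
finger_gap: 0.409
gripper_force: 31.7
```

move_arm(targets=[{"dx": 0,"dy": 0,"dz": 0,"rx": 0,"ry": 0,"rz": 0},{"dx": 0,"dy": 0,"dz": 0,"rx": 0,"ry": 0,"rz": 0},{"dx": 0,"dy": 0,"dz": 0,"rx": 0,"ry": 0,"rz": 0},{"dx": 0,"dy": 0,"dz": 0,"rx": 0,"ry": 0,"rz": 0},{"dx": 0,"dy": 0,"dz": 0.3,"rx": 0,"ry": 0,"rz": 0},{"dx": 0,"dy": 0,"dz": 0.6,"rx": 0,"ry": 0,"rz": 0},{"dx": 0,"dy": 0,"dz": 0.8,"rx": 0,"ry": 0,"rz": 0},{"dx": 0,"dy": 0,"dz": 0.8,"rx": 0,"ry": 0,"rz": 0},{"dx": 0,"dy": 0,"dz": 0.8,"rx": 0,"ry": 0,"rz": 0},{"dx": 0,"dy": 0,"dz": 0.8,"rx": 0,"ry": 0,"rz": 0}], claw=80)

```text
t: 24.45
tcp_pos: [0.6541, -0.0126, 0.3837]
tool_rot: [0.027, 1.0, -0.0, 0.001]
force: [0.4, 0.4, 0.7]
finger_gap: 0.803
gripper_force: 0.0
```

Run:
```python
from chk import *
s=sensors.sense();p=s["tcp_pos"];print(s["t"],p,s["force"],s["finger_gap"],s["q"].round(2))
v=(.6531,-.0135,-.0523)
chk(v,.279+.038-.168)
for n in("side","top"):cv2.imwrite(f"pics/{n}_hang.png",cams.snapshot(n)[:,:,::-1])
```

```text
24.45 [ 0.65408476 -0.01256775  0.38373136] [0.39905945 0.40589072 0.67720308] 0.8031639614083707 [-0.19  0.43  1.09  0.    1.62 -1.71]
side low ([-0.46, 0.89], [(0.0, 16.5), (-3.25, 13.9), (6.0, 9.5)])
side left ([1.0, 0.04], [(4.75, 12.3), (4.0, 12.1), (-2.0, 11.6)])
side right ([1.0, 0.08], [(-2.0, 12.0), (3.5, 5.1), (5.25, 1.7)])
side rightback ([1.0, 0.08], [(-4.5, 12.6), (1.0, 5.3), (-0.5, 1.9)])
side shoulderR ([-0.42, 0.91], [(5.75, 12.5), (3.25, 12.2), (6.25, 11.8)])
side shoulderL ([-0.43, 0.91], [(0.75, 13.3), (-1.5, 7.4), (-2.75, 5.9)])
side barL ([0.36, 0.93], [(3.75, 6.5), (-3.5, 1.0), (0.75, 0.9)]) barR ([0.37, 0.93], [(0.25, 5.7), (3.25, 4.8), (-2.5, 1.3)])
top low ([-0.2, 0.98], [(4.25, 3.1), (1.75, 3.1), (2.5, 2.9)])
top shoulderR ([-0.2, 0.98], [(4.25, 7.8), (5.0, 3.9), (1.5, 1.9)])
top shoulderL ([-0.2, 0.98], [(-6.75, 17.0), (3.0, 0.7), (0.25, 0.5)])
top barL ([0.98, 0.21], [(-3.5, 5.3), (-2.75, 5.3), (3.25, 4.8)]) barR ([0.98, 0.21], [(3.25, 10.5), (0.25, 4.7), (1.0, 4.3)])
```

The board hangs where predicted (lower edge offset 0.0 px), and the loop wire is at about (0.653, −0.0135, 0.161). Now I'll go to the pen basket, turn to its yaw and lean the hand back 30°.

move_arm(targets=[{"dx": -0.4,"dy": 0.8,"dz": 0,"rx": 0,"ry": 0,"rz": 0.045},{"dx": -0.5,"dy": 0.8,"dz": 0,"rx": 0,"ry": 0,"rz": 0.045},{"dx": -0.5,"dy": 0.8,"dz": 0,"rx": 0,"ry": 0,"rz": 0.045},{"dx": -0.5,"dy": 0.8,"dz": 0,"rx": 0,"ry": 0,"rz": 0.045},{"dx": -0.5,"dy": 0.8,"dz": 0,"rx": 0,"ry": 0,"rz": 0.045},{"dx": -0.5,"dy": 0.8,"dz": -0.6,"rx": 0,"ry": 0,"rz": 0.045},{"dx": -0.5,"dy": 0.8,"dz": -0.6,"rx": 0,"ry": 0,"rz": 0.045},{"dx": -0.5,"dy": 0.8,"dz": -0.6,"rx": 0,"ry": 0,"rz": 0.045},{"dx": -0.5,"dy": 0.8,"dz": -0.6,"rx": 0,"ry": 0,"rz": 0.045},{"dx": -0.5,"dy": 0.8,"dz": -0.6,"rx": 0,"ry": 0,"rz": 0.045}], claw=100)

```text
t: 26.1
tcp_pos: [0.5303, 0.1888, 0.3063]
tool_rot: [-0.092, 0.996, 0.0, 0.0]
force: [-0.1, 0.1, -0.2]
finger_gap: 1.0
gripper_force: 0.0
```

move_arm(targets=[{"dx": -0.26,"dy": 0.35,"dz": -0.6,"rx": 0.018,"ry": -0.098,"rz": 0},{"dx": -0.26,"dy": 0.35,"dz": -0.6,"rx": 0.018,"ry": -0.098,"rz": 0},{"dx": -0.26,"dy": 0.35,"dz": -0.6,"rx": 0.018,"ry": -0.098,"rz": 0},{"dx": -0.26,"dy": 0.35,"dz": -0.6,"rx": 0.018,"ry": -0.098,"rz": 0},{"dx": -0.26,"dy": 0.35,"dz": -0.6,"rx": 0.018,"ry": -0.098,"rz": 0},{"dx": -0.26,"dy": 0.35,"dz": -0.6,"rx": 0.018,"ry": -0.098,"rz": 0},{"dx": -0.26,"dy": 0.35,"dz": -0.6,"rx": 0.018,"ry": -0.098,"rz": 0},{"dx": -0.26,"dy": 0.35,"dz": -0.6,"rx": 0.018,"ry": -0.098,"rz": 0},{"dx": -0.26,"dy": 0.35,"dz": -0.6,"rx": 0.018,"ry": -0.098,"rz": 0},{"dx": -0.26,"dy": 0.35,"dz": -0.6,"rx": 0.018,"ry": -0.098,"rz": 0}])

```text
t: 27.35
tcp_pos: [0.4675, 0.2723, 0.1596]
tool_rot: [-0.087, 0.963, 0.021, 0.253]
force: [0.2, -0.9, -0.8]
finger_gap: 1.004
gripper_force: 0.0
```

Run:
```python
from chk import *
from scipy.spatial.transform import Rotation as R
s=sensors.sense();p=s["tcp_pos"];r=R.from_quat(s["tool_rot"]);print(s["t"],p,s["q"].round(2));print(r.as_matrix().round(3))
t=R.from_euler("z",.180)*R.from_euler("y",-30,degrees=True)*R.from_quat([0,1,0,0])
print("rot units to go",((t*r.inv()).as_rotvec(degrees=True)/30).round(3))
```

```text
27.35 [0.46750062 0.27227147 0.15959838] [ 0.38  0.38  2.08 -0.52  0.21 -0.89]
[[-0.856 -0.179  0.484]
 [-0.158  0.984  0.084]
 [-0.491 -0.005 -0.871]]
rot units to go [ 0.012 -0.017  0.   ]
```

move_arm(targets=[{"dx": -0.05,"dy": 0.01,"dz": -0.3,"rx": -0.012,"ry": 0.078,"rz": 0},{"dx": -0.05,"dy": 0.02,"dz": -0.4,"rx": -0.012,"ry": 0.078,"rz": 0},{"dx": -0.05,"dy": 0.02,"dz": -0.5,"rx": -0.012,"ry": 0.078,"rz": 0},{"dx": -0.07,"dy": 0.02,"dz": -0.5,"rx": -0.012,"ry": 0.077,"rz": 0},{"dx": 0,"dy": 0,"dz": -0.5,"rx": 0,"ry": 0,"rz": 0},{"dx": 0,"dy": 0,"dz": -0.5,"rx": 0,"ry": 0,"rz": 0},{"dx": 0,"dy": 0,"dz": -0.5,"rx": 0,"ry": 0,"rz": 0},{"dx": 0,"dy": 0,"dz": -0.4,"rx": 0,"ry": 0,"rz": 0},{"dx": 0,"dy": 0,"dz": -0.3,"rx": 0,"ry": 0,"rz": 0},{"dx": 0,"dy": 0,"dz": 0,"rx": 0,"ry": 0,"rz": 0}])

```text
t: 28.6
tcp_pos: [0.463, 0.2728, 0.0615]
tool_rot: [-0.088, 0.981, 0.015, 0.172]
force: [0.1, 0.3, 0.7]
finger_gap: 0.999
gripper_force: 0.0
```

Run:
```python
from chk import *
from scipy.spatial.transform import Rotation as R
s=sensors.sense();p=s["tcp_pos"];r=R.from_quat(s["tool_rot"]);print(s["t"],p,s["q"].round(2),s["force"])
t=R.from_euler("z",.180)*R.from_euler("y",-20,degrees=True)*R.from_quat([0,1,0,0])
print("rot units to go",((t*r.inv()).as_rotvec(degrees=True)/30).round(3))
```

```text
28.6 [0.46296095 0.27281851 0.06150097] [ 0.36  0.58  2.04 -0.33  0.2  -1.07] [0.12349243 0.31431199 0.70923737]
rot units to go [ 0.004 -0.004  0.002]
```

move_arm(targets=[{"dx": 0,"dy": 0.01,"dz": -0.3,"rx": 0,"ry": 0,"rz": 0},{"dx": 0,"dy": 0.01,"dz": -0.3,"rx": 0,"ry": 0,"rz": 0},{"dx": 0,"dy": 0.01,"dz": -0.3,"rx": 0,"ry": 0,"rz": 0},{"dx": 0,"dy": 0.01,"dz": -0.3,"rx": 0,"ry": 0,"rz": 0},{"dx": 0,"dy": 0,"dz": -0.3,"rx": 0,"ry": 0,"rz": 0},{"dx": 0,"dy": 0,"dz": -0.2,"rx": 0,"ry": 0,"rz": 0},{"dx": 0,"dy": 0,"dz": -0.2,"rx": 0,"ry": 0,"rz": 0},{"dx": 0,"dy": 0,"dz": -0.1,"rx": 0,"ry": 0,"rz": 0},{"dx": 0,"dy": 0,"dz": 0,"rx": 0,"ry": 0,"rz": 0},{"dx": 0,"dy": 0,"dz": 0,"rx": 0,"ry": 0,"rz": 0}])

```text
t: 29.85
tcp_pos: [0.4636, 0.2741, 0.0126]
tool_rot: [-0.088, 0.981, 0.015, 0.173]
force: [0.3, 0.7, -0.2]
finger_gap: 1.002
gripper_force: 0.0
```

Run:
```python
from chk import *
s=sensors.sense();p=s["tcp_pos"];print(s["t"],p,s["tool_rot"],s["q"].round(2),s["force"])
k=(.49726,.28035,.1803)
I={n:cams.snapshot(n)[:,:,::-1].copy() for n in("side","top")}
A=crop("side",I["side"],[],205,190,65,65,6);B=crop("side",I["side"],board((.6531,-.0135,-.0523),0,.149)[:12],325,140,65,98,6)
A=np.vstack([A,crop("top",I["top"],[],220,200,65,33,6)])
cv2.imwrite("pics/b1.png",np.hstack([A,B]))
```

```text
29.85 [0.46361432 0.27413704 0.01260269] [-0.08816741  0.98088738  0.01488193  0.17281489] [ 0.37  0.69  2.05 -0.89  0.08 -0.5 ] [ 0.34710491  0.69345966 -0.20341557]
```

View pics/b1.png

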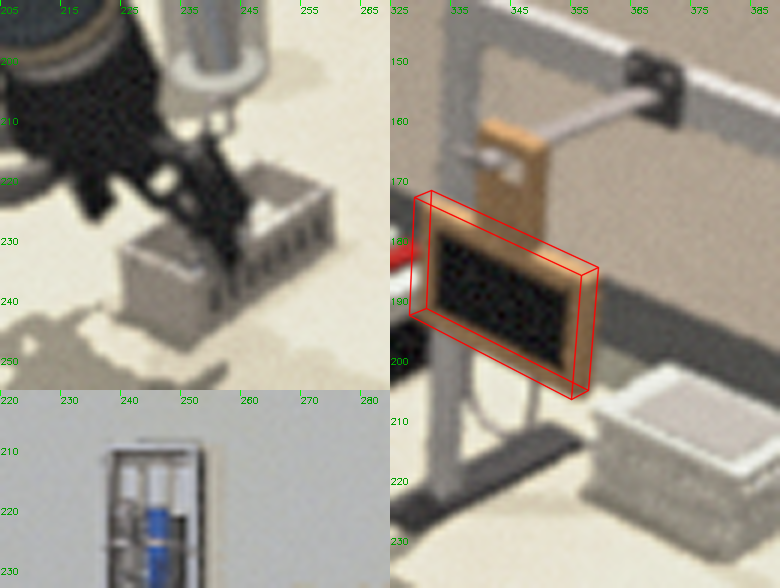

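The last picture shows the board hanging on the bar with its loop free (loop bottom near (347,212)). The open fingers straddle the basket's front, tip near (244,236). Now close firmly, since the tug will act with a lever arm on this grip.

move_arm(targets=[{"dx": 0,"dy": 0,"dz": 0,"rx": 0,"ry": 0,"rz": 0},{"dx": 0,"dy": 0,"dz": 0,"rx": 0,"ry": 0,"rz": 0},{"dx": 0,"dy": 0,"dz": 0,"rx": 0,"ry": 0,"rz": 0},{"dx": 0,"dy": 0,"dz": 0,"rx": 0,"ry": 0,"rz": 0},{"dx": 0,"dy": 0,"dz": 0,"rx": 0,"ry": 0,"rz": 0},{"dx": 0,"dy": 0,"dz": 0,"rx": 0,"ry": 0,"rz": 0},{"dx": 0,"dy": 0,"dz": 0,"rx": 0,"ry": 0,"rz": 0},{"dx": 0,"dy": 0,"dz": 0.1,"rx": 0,"ry": 0,"rz": 0},{"dx": 0,"dy": 0,"dz": 0.2,"rx": 0,"ry": 0,"rz": 0},{"dx": 0,"dy": 0,"dz": 0.3,"rx": 0,"ry": 0,"rz": 0}], claw=50, newtons=100)

```text
t: 31.2
tcp_pos: [0.4629, 0.2735, 0.0268]
tool_rot: [-0.088, 0.981, 0.014, 0.172]
force: [-0.8, -0.2, -0.2]
finger_gap: 0.5
gripper_force: 0.0
```

Run:
```python
from station import sensors
s=sensors.sense();print(s)
```

```text
{'t': 31.2, 'q': array([ 0.36645863,  0.65847763,  2.04952182, -0.61234675,  0.11430347,
       -0.78548   ]), 'qd': array([-0.0014293 , -0.14371273, -0.02212784,  0.94483108,  0.12634893,
       -0.94970429]), 'tau': array([  0.06209618, -35.95485449,  -4.47608516,  -0.7389758 ,
        -0.9177742 ,   0.65197103]), 'tcp_pos': array([0.46286656, 0.27347278, 0.02683655]), 'tool_rot': array([-0.08812044,  0.98112728,  0.01415401,  0.17153339]), 'force': array([-0.83149624, -0.1754838 , -0.18101397]), 'ft_torque': array([-0.04969155,  0.16088513,  0.0435457 ]), 'gripper_force': 0.0, 'finger_gap': 0.500462339115799}
```

The gap ran through to 0.50 with no force, so the fingers closed above the rim. The pictures were right: the real tips are about 25 mm behind the reported TCP. I'll raise, check the basket wasn't shifted, then regrip lower with slightly less lean, because joint 5 is near its limit.

move_arm(targets=[{"dx": 0,"dy": 0,"dz": 0.4,"rx": 0,"ry": 0,"rz": 0},{"dx": 0,"dy": 0,"dz": 0.4,"rx": 0,"ry": 0,"rz": 0},{"dx": 0,"dy": 0,"dz": 0.4,"rx": 0,"ry": 0,"rz": 0},{"dx": 0,"dy": 0,"dz": 0.4,"rx": 0,"ry": 0,"rz": 0},{"dx": 0,"dy": 0,"dz": 0,"rx": -0.005,"ry": 0.026,"rz": 0},{"dx": 0,"dy": 0,"dz": 0,"rx": -0.005,"ry": 0.026,"rz": 0},{"dx": 0,"dy": 0,"dz": 0,"rx": -0.005,"ry": 0.026,"rz": 0},{"dx": -0.04,"dy": 0.01,"dz": 0,"rx": -0.005,"ry": 0.026,"rz": 0},{"dx": -0.04,"dy": 0,"dz": 0,"rx": -0.004,"ry": 0.026,"rz": 0},{"dx": 0,"dy": 0,"dz": 0,"rx": 0,"ry": 0,"rz": 0}])

```text
t: 32.45
tcp_pos: [0.4615, 0.2743, 0.0673]
tool_rot: [-0.089, 0.986, 0.012, 0.138]
force: [0.8, 0.0, -0.8]
finger_gap: 0.496
gripper_force: 0.0
```

Run:
```python
from chk import *
from scipy.spatial.transform import Rotation as R
s=sensors.sense();p=s["tcp_pos"];r=R.from_quat(s["tool_rot"]);print(s["t"],p,s["q"].round(2),s["force"])
t=R.from_euler("z",.180)*R.from_euler("y",-16,degrees=True)*R.from_quat([0,1,0,0])
print("rot units to go",((t*r.inv()).as_rotvec(degrees=True)/30).round(3))
for n,(x,y,w,h) in dict(side=(246,213,18,22),top=(232,203,26,16)).items():
    a=np.load(f"{n}.npy").mean(2);b=np.mean([cams.snapshot(n) for _ in range(4)],0).mean(2)
    A,B=(np.float32(i[y:y+h,x:x+w]) for i in(a,b));big=np.float32(b[y-6:y+h+6,x-6:x+w+6])
    m=cv2.matchTemplate(big,A,cv2.TM_CCOEFF_NORMED);_,v,_,l=cv2.minMaxLoc(m);print(n,"shift",l[0]-6,l[1]-6,round(v,3),cv2.phaseCorrelate(A,B))
    cv2.imwrite(f"pics/{n}_bk.png",b.astype(np.uint8))
```

```text
32.45 [0.46154572 0.27431636 0.06725812] [ 0.36  0.56  1.98 -0.16  0.33 -1.25] [ 0.84247447  0.01881501 -0.75456935]
rot units to go [ 0.003 -0.     0.002]
side shift 0 0 1.0 ((0.04302554037766626, 0.00333107241757169), 1.0233368716306157)
top shift 0 0 0.999 ((0.4576337867809528, 0.046457648135662666), 1.0058731458805226)
```

move_arm(targets=[{"dx": 0,"dy": 0,"dz": 0,"rx": 0,"ry": 0,"rz": 0},{"dx": 0,"dy": 0,"dz": 0,"rx": 0,"ry": 0,"rz": 0},{"dx": 0,"dy": 0,"dz": -0.3,"rx": 0,"ry": 0,"rz": 0},{"dx": 0,"dy": 0,"dz": -0.5,"rx": 0,"ry": 0,"rz": 0},{"dx": 0,"dy": 0,"dz": -0.6,"rx": 0,"ry": 0,"rz": 0},{"dx": 0,"dy": 0,"dz": -0.6,"rx": 0,"ry": 0,"rz": 0},{"dx": 0,"dy": 0,"dz": -0.5,"rx": 0,"ry": 0,"rz": 0},{"dx": 0,"dy": 0,"dz": -0.3,"rx": 0,"ry": 0,"rz": 0},{"dx": 0,"dy": 0,"dz": -0.2,"rx": 0,"ry": 0,"rz": 0},{"dx": 0,"dy": 0,"dz": -0.1,"rx": 0,"ry": 0,"rz": 0}], claw=100, newtons=100)

```text
t: 34.1
tcp_pos: [0.461, 0.2741, -0.011]
tool_rot: [-0.089, 0.986, 0.011, 0.138]
force: [0.9, 0.8, -0.6]
finger_gap: 1.001
gripper_force: 0.0
```

move_arm(targets=[{"dx": 0,"dy": 0,"dz": 0,"rx": 0,"ry": 0,"rz": 0},{"dx": 0,"dy": 0,"dz": 0,"rx": 0,"ry": 0,"rz": 0},{"dx": 0,"dy": 0,"dz": 0,"rx": 0,"ry": 0,"rz": 0},{"dx": 0,"dy": 0,"dz": 0,"rx": 0,"ry": 0,"rz": 0},{"dx": 0,"dy": 0,"dz": 0,"rx": 0,"ry": 0,"rz": 0},{"dx": 0,"dy": 0,"dz": 0,"rx": 0,"ry": 0,"rz": 0},{"dx": 0,"dy": 0,"dz": 0,"rx": 0,"ry": 0,"rz": 0},{"dx": 0,"dy": 0,"dz": 0,"rx": 0,"ry": 0,"rz": 0},{"dx": 0,"dy": 0,"dz": 0,"rx": 0,"ry": 0,"rz": 0},{"dx": 0,"dy": 0,"dz": 0,"rx": 0,"ry": 0,"rz": 0}], claw=55, newtons=60)

```text
t: 35.35
tcp_pos: [0.4613, 0.2745, -0.0095]
tool_rot: [-0.089, 0.986, 0.012, 0.139]
force: [-2.5, -0.4, 6.4]
finger_gap: 0.636
gripper_force: 63.5
```

The basket is held (gap 0.636, 63 N). Its hook seat is (0.036, 0.006, 0.121) from the TCP. I'll lift and carry it to 45 mm in front of the loop wire.

move_arm(targets=[{"dx": 0,"dy": 0,"dz": 0.3,"rx": 0,"ry": 0,"rz": 0},{"dx": 0,"dy": 0,"dz": 0.5,"rx": 0,"ry": 0,"rz": 0},{"dx": 0.35,"dy": -0.4,"dz": 0.6,"rx": 0,"ry": 0,"rz": -0.04},{"dx": 0.35,"dy": -0.8,"dz": 0.6,"rx": 0,"ry": 0,"rz": -0.04},{"dx": 0.35,"dy": -1,"dz": 0.5,"rx": 0,"ry": 0,"rz": -0.04},{"dx": 0.35,"dy": -1,"dz": 0.4,"rx": 0,"ry": 0,"rz": -0.04},{"dx": 0.35,"dy": -1,"dz": 0.32,"rx": 0,"ry": 0,"rz": -0.04},{"dx": 0.35,"dy": -1,"dz": 0,"rx": 0,"ry": 0,"rz": -0.04},{"dx": 0.35,"dy": -1,"dz": 0,"rx": 0,"ry": 0,"rz": -0.04},{"dx": 0.35,"dy": -1,"dz": 0,"rx": 0,"ry": 0,"rz": -0.04}], newtons=100)

```text
t: 36.6
tcp_pos: [0.5308, 0.0934, 0.07]
tool_rot: [-0.005, 0.99, -0.0, 0.138]
force: [-0.1, 0.5, -2.3]
finger_gap: 0.624
gripper_force: 105.0
```

move_arm(targets=[{"dx": 0.3,"dy": -0.9,"dz": 0,"rx": 0,"ry": 0,"rz": -0.03},{"dx": 0.3,"dy": -0.9,"dz": 0,"rx": 0,"ry": 0,"rz": -0.03},{"dx": 0.3,"dy": -0.8,"dz": 0,"rx": 0,"ry": 0,"rz": -0.03},{"dx": 0.3,"dy": -0.7,"dz": 0,"rx": 0,"ry": 0,"rz": -0.033},{"dx": 0.3,"dy": -0.5,"dz": 0,"rx": 0,"ry": 0,"rz": 0},{"dx": 0.12,"dy": -0.33,"dz": 0,"rx": 0,"ry": 0,"rz": 0},{"dx": 0,"dy": 0,"dz": 0,"rx": 0,"ry": 0,"rz": 0},{"dx": 0,"dy": 0,"dz": 0,"rx": 0,"ry": 0,"rz": 0},{"dx": 0,"dy": 0,"dz": 0,"rx": 0,"ry": 0,"rz": 0},{"dx": 0,"dy": 0,"dz": 0,"rx": 0,"ry": 0,"rz": 0}])

```text
t: 37.85
tcp_pos: [0.5716, -0.0086, 0.0702]
tool_rot: [0.026, 0.99, -0.004, 0.139]
force: [0.1, -0.4, -1.0]
finger_gap: 0.627
gripper_force: 105.0
```

Run:
```python
from chk import *
from scipy.spatial.transform import Rotation as R
s=sensors.sense();p=s["tcp_pos"];r=R.from_quat(s["tool_rot"]);print(s["t"],p,s["q"].round(2),s["force"],s["ft_torque"],s["finger_gap"])
t=R.from_euler("z",-.0523)*R.from_euler("y",-16,degrees=True)*R.from_quat([0,1,0,0])
print("rot to go",((t*r.inv()).as_rotvec(degrees=True)/30).round(3))
# hook search: dark thin wire pixels near predicted crown/nose in side view vs the hang picture without basket
h=p+R.from_euler("z",-.0523).apply([.0365,-.0006,.121]);print("seat",h)
im=np.mean([cams.snapshot("side")[:,:,::-1].astype(float) for _ in range(4)],0)
cv2.imwrite("pics/s9.png",im.astype(np.uint8))
ref=cv2.imread("pics/side_hang.png").astype(float)
d=np.abs(im-ref).max(2)
for nm,o in dict(crown=(0,0,.0075),nose=(.009,0,-.023),shank=(-.009,0,-.015)).items():
    q=proj("side",h+o);print(nm,q.round(1))
q=proj("side",h).astype(int)
print(q);print((d[q[1]-8:q[1]+14,q[0]-9:q[0]+10]).astype(int))
```

```text
37.85 [ 0.57158923 -0.008566    0.07023748] [-0.24  0.58  1.91  0.13  0.38 -1.88] [ 0.14100565 -0.39217407 -1.00150287] [ 0.04163659  0.31073561 -0.02238394] 0.6267043090795825
rot to go [ 0.003 -0.002 -0.   ]
seat [ 0.60800795 -0.01107326  0.19123748]
crown [331.2 205. ]
nose [332.9 212.9]
shank [328.9 212.8]
[331 207]
[[ 19  17   6   2   6   8  23  11   3   4   1   1   2   1   1   6  12   4
   13]
 [ 23  15  16   5  14   9  10   9   2   4   4   3   2   2   7  10  13   1
    1]
 [  5  23  11  17  18   6   4   0   2   3   4   1   5   4   2   8   9   1
    2]
 [ 10  13  13   7   2   2   5   3   3   3   6   3   2   4   3   6   6   2
    1]
 [ 16  25   5   2   2   7   2   2   2   2   3   2   4   2   1   7   8   2
    1]
 [  5  28  39  12   3   4   1   0   5   2   7   1   4   4   1   7   8   5
    2]
 [ 89 111  88  23   1   2   2   5   5  12  37  15   9   8   1   6   3  12
    6]
 [178 187 106  19   2   1   1   5  14   9  17   7  24  17   1   6   2   5
    4]
 [206 177  89  17   3   3   3   7  29  25  11  13  21  19   1   2   3   4
    1]
 [204 142  51   8   2   2   1  13  51  51  18  15
[... 304 characters left out ...]
  47 101  78  40  36  19  12   5   5   1   2
    4]
 [190 121  44   6   4   6  24  81 120  89  39  18   5   5   2   2   2   1
    1]
 [202 163  83  18   3   2  21  84 119  82  31   6   7   1   3   2   3   2
    2]
 [193 188 138  64  12   4   7  51  95  70  14   2   2   4   1   1   7   4
    7]
 [164 179 163  81  13   6   2  42  88  50   9   4   3   3   8  18  17   9
    5]
 [133 136 140  88  20   7  13  64  99  52   8   4   8  20  49  73  84  63
   32]
 [123 112 110  99  56  33  39  89 102  58   3  26  47  69  54  59  75  86
   82]
 [148 122 108 102  95  85  90 114 109  64   6  56  51  35  24  32  41  60
   72]
 [186 157 128 112 106 105 103 101  71  60  39   5   9   5  10  32  43  50
   52]]
```

Run:
```python
from chk import *
a=np.load("side.npy");b=cv2.imread("pics/side_hang.png").astype(float)
im=cv2.imread("pics/s9.png").astype(float)
d=np.abs(im-a).max(2);print(d[200:220,330:356].astype(int))
w=np.array([.6531,-.0135,.161]);y=np.array([.0523,.9986,0]);R=.022
for t in(0,45,90,135,180):
    q=w+y*R*np.cos(np.radians(t))+np.array([0,0,R-R*np.sin(np.radians(t))]);print(t,proj("side",q).round(1))
```

```text
[[  2   3   0   0   1   2   3  61  84  19   4  11  41  78 111 133 147 150
  145 144 145 130 130 101  57  49]
 [  1   3   1   1   0   3   5  60  81  19   3   4   3  17  44  76 108 132
  146 148 137 139 152 135  87  63]
 [  1   0   0   0   2   4   6  58  74  19   1   2   4   3   3  16  39  74
  119 141 144 141 147 148 137 109]
 [  1   1   2   6   1   3  10  66  81  18   1   1   2   1   2   2   3  18
   76 121 124 134 144 149 150 140]
 [  0   2   7   1   4   6  13  72  85  25   2   1   1   0   0   3   4   5
   64  95  63  72 103 132 145 147]
 [  3   9  34  15   7   6  10  70  92  37   4   0   1   0   1   0   4   6
   66  82  21  14  38  70 106 130]
 [ 16   6  17   7  25  14   8  46  89  50  10   4   1   0   0   1   2  10
   70  77  16   4   2  15  35  68]
 [ 31  31  11  14  25  17   2  22  76  63  17   2   0   1   0   1   1  27
   82  69  15   3   3   1   4  10]
 [ 52  52  18  14  20  16   1  10  47  63  30   6   1   2   1   3   1  36
   86  63  14   3   0   0   0   1]
 [ 75  70  19  12  22  17   1   4  17  42  44  20   8   1   0   4   3  50
   95  54   8   1   0   2   1   0]
 [ 81  65 
[... 466 characters left out ...]
0   1   2   0   5   4   5   3   1
    0   0   3   2   3   1   0   3]
 [ 97  67  12   1   2   1   3   0   4   3   3   2   3   1   0   4   0   2
    2   5   0   0   2   2   1   2]
 [ 89  51   8   1   2   4   7  17  15   8   3   4   0   1   1   2   1   2
    0   0   1   2   1   1   1   1]
 [100  53   6   1   8  18  46  78  79  59  32  13   4   6   3   2   3   1
    1   2   2   1   1   0   2   1]
 [107  58   2  25  45  65  54  61  74  87  82  61  31   7   2   5   2   1
    1   3   1   0   1   1   1   0]
 [106  64   5  52  48  39  24  29  42  60  72  82  80  60  39  20   3   1
    3   2   2   1   1   1   1   1]]
0 [336.5 201.8]
45 [337.8 207.1]
90 [341.4 211. ]
135 [345.3 211.1]
180 [347.2 207.4]
```

The hook and the loop agree in the image to under 1 px. Next I'll pass the nose through the loop, 46 mm along the bar's direction.

move_arm(targets=[{"dx": 0.2,"dy": -0.01,"dz": 0,"rx": 0,"ry": 0,"rz": 0},{"dx": 0.2,"dy": -0.01,"dz": 0,"rx": 0,"ry": 0,"rz": 0},{"dx": 0.2,"dy": -0.01,"dz": 0,"rx": 0,"ry": 0,"rz": 0},{"dx": 0.2,"dy": -0.01,"dz": 0,"rx": 0,"ry": 0,"rz": 0},{"dx": 0.2,"dy": -0.01,"dz": 0,"rx": 0,"ry": 0,"rz": 0},{"dx": 0.2,"dy": -0.01,"dz": 0,"rx": 0,"ry": 0,"rz": 0},{"dx": 0.2,"dy": -0.01,"dz": 0,"rx": 0,"ry": 0,"rz": 0},{"dx": 0.2,"dy": -0.01,"dz": 0,"rx": 0,"ry": 0,"rz": 0},{"dx": 0.14,"dy": -0.01,"dz": 0,"rx": 0,"ry": 0,"rz": 0},{"dx": 0.1,"dy": 0,"dz": 0,"rx": 0,"ry": 0,"rz": 0}])

```text
t: 39.3
tcp_pos: [0.618, -0.0113, 0.0702]
tool_rot: [0.026, 0.99, -0.005, 0.139]
force: [0.0, 0.2, -2.4]
finger_gap: 0.628
gripper_force: 105.0
```

Run:
```python
from chk import *
s=sensors.sense();p=s["tcp_pos"];print(s["t"],p,s["force"],s["ft_torque"])
im=np.mean([cams.snapshot("side")[:,:,::-1].astype(float) for _ in range(4)],0);cv2.imwrite("pics/s10.png",im.astype(np.uint8))
a=np.load("side.npy");d=np.abs(im-a).max(2);print(d[198:218,334:354].astype(int))
```

```text
39.3 [ 0.61799503 -0.01125838  0.07023293] [ 0.04665044  0.1989734  -2.41890626] [0.01450329 0.2753425  0.04346157]
[[110 106  71  43  67  75  90 116 134 137 139 133 139 132 125 122 115 116
  125  85]
 [105 106  74  66  81  33  33  64 108 134 143 141 141 142 146 136 129 123
  127  85]
 [105 100  74  75  82  19   2  12  68 121 139 144 147 149 146 143 145 126
  131 100]
 [106  94  66  72  79  14   4  13  65  97 102 123 139 138 144 149 139 136
  147 136]
 [103  81  45  66  72  16   2  33  72  48  37  85 104  95 118 141 145 145
  147 147]
 [105  74  35  69  81  14   6  48  73  23  24  75  70  34  79 117 117 131
  140 148]
 [109  62  28  69  83  22  14  65  69  20  27  76  55  20  66  94  61  73
  102 132]
 [100  55  21  67  91  35  28  75  66  18  33  80  48  19  67  79  23  12
   37  71]
 [ 96  52  16  44  87  53  40  77  69  32  57  85  40  20  71  75  17   6
    2  13]
 [105  61  10  18  70  74  72 101 110  91  76  53  25  30  79  70  14   2
    2   3]
 [108  77  23  15  48  81 116 146 147  88  32   8   3  38  86  62  13   3
    0   1]
 [ 94  93  50  26  18  46 108 157 130  50   5   8   2  49  94  52  10   2
    1   1]
 [ 73  79  66  44  10  28  84 130 102  30   4   3  13  60  94  46   9   1
    1   0]
 [ 55  43  50  58  13  12  60 115 117  69  39  40  56  65  43  13   3   1
    0   2]
 [ 30   8  25  78  37  32  74 122 138 120  91  59  36   2  37  38  21  10
    1   4]
 [ 43  10  21  88  80  76 103 124 143 111  50  17  38  43  57  57  56  37
   21   7]
 [ 73  41  48 100 103  98 103  95  83  56  18  24  45  42  44  47  50  56
   57  52]
 [ 90  71  89 122 109  78  51  22   2  19  33  11  29  38  42  42  46  51
   69  72]
 [ 81  81 100 111  82  35   6  25  14  21  47  25  22  40  46  51  60  71
   60   1]
 [ 65  78  88  72  48  22   7   5  10  32  52  27  24  44  61  69  64  21
   15  76]]
```

The hook is inside the loop: shank at u=341.5 and nose at u=345, with the loop sides at 338 and 348 undisturbed. Now I pull down slowly while watching the force.

move_arm(targets=[{"dx": 0,"dy": 0,"dz": -0.08,"rx": 0,"ry": 0,"rz": 0},{"dx": 0,"dy": 0,"dz": -0.08,"rx": 0,"ry": 0,"rz": 0},{"dx": 0,"dy": 0,"dz": -0.08,"rx": 0,"ry": 0,"rz": 0},{"dx": 0,"dy": 0,"dz": -0.08,"rx": 0,"ry": 0,"rz": 0},{"dx": 0,"dy": 0,"dz": -0.08,"rx": 0,"ry": 0,"rz": 0},{"dx": 0,"dy": 0,"dz": -0.06,"rx": 0,"ry": 0,"rz": 0},{"dx": 0,"dy": 0,"dz": -0.06,"rx": 0,"ry": 0,"rz": 0},{"dx": 0,"dy": 0,"dz": -0.04,"rx": 0,"ry": 0,"rz": 0},{"dx": 0,"dy": 0,"dz": -0.04,"rx": 0,"ry": 0,"rz": 0},{"dx": 0,"dy": 0,"dz": 0,"rx": 0,"ry": 0,"rz": 0}])

```text
t: 40.75
tcp_pos: [0.6182, -0.0114, 0.0555]
tool_rot: [0.026, 0.99, -0.005, 0.139]
force: [-0.2, -0.0, 3.2]
finger_gap: 0.628
gripper_force: 105.6
```

move_arm(targets=[{"dx": 0,"dy": 0,"dz": -0.04,"rx": 0,"ry": 0,"rz": 0},{"dx": 0,"dy": 0,"dz": -0.04,"rx": 0,"ry": 0,"rz": 0},{"dx": 0,"dy": 0,"dz": -0.04,"rx": 0,"ry": 0,"rz": 0},{"dx": 0,"dy": 0,"dz": -0.04,"rx": 0,"ry": 0,"rz": 0},{"dx": 0,"dy": 0,"dz": 0,"rx": 0,"ry": 0,"rz": 0},{"dx": 0,"dy": 0,"dz": 0,"rx": 0,"ry": 0,"rz": 0},{"dx": 0,"dy": 0,"dz": 0,"rx": 0,"ry": 0,"rz": 0},{"dx": 0,"dy": 0,"dz": 0,"rx": 0,"ry": 0,"rz": 0},{"dx": 0,"dy": 0,"dz": 0,"rx": 0,"ry": 0,"rz": 0},{"dx": 0,"dy": 0,"dz": 0,"rx": 0,"ry": 0,"rz": 0}])

```text
t: 42.0
tcp_pos: [0.6177, -0.0112, 0.0512]
tool_rot: [0.026, 0.99, -0.004, 0.139]
force: [-0.1, 0.0, 2.4]
finger_gap: 0.628
gripper_force: 105.2
```

move_arm(targets=[{"dx": 0,"dy": 0,"dz": -0.04,"rx": 0,"ry": 0,"rz": 0},{"dx": 0,"dy": 0,"dz": -0.04,"rx": 0,"ry": 0,"rz": 0},{"dx": 0,"dy": 0,"dz": -0.04,"rx": 0,"ry": 0,"rz": 0},{"dx": 0,"dy": 0,"dz": -0.04,"rx": 0,"ry": 0,"rz": 0},{"dx": 0,"dy": 0,"dz": 0,"rx": 0,"ry": 0,"rz": 0},{"dx": 0,"dy": 0,"dz": 0,"rx": 0,"ry": 0,"rz": 0},{"dx": 0,"dy": 0,"dz": 0,"rx": 0,"ry": 0,"rz": 0},{"dx": 0,"dy": 0,"dz": 0,"rx": 0,"ry": 0,"rz": 0},{"dx": 0,"dy": 0,"dz": 0,"rx": 0,"ry": 0,"rz": 0},{"dx": 0,"dy": 0,"dz": 0,"rx": 0,"ry": 0,"rz": 0}])

```text
t: 43.25
tcp_pos: [0.6176, -0.0112, 0.0471]
tool_rot: [0.026, 0.99, -0.004, 0.139]
force: [-0.3, 0.1, -1.4]
finger_gap: 0.625
gripper_force: 104.9
```

move_arm(targets=[{"dx": 0,"dy": 0,"dz": -0.04,"rx": 0,"ry": 0,"rz": 0},{"dx": 0,"dy": 0,"dz": -0.04,"rx": 0,"ry": 0,"rz": 0},{"dx": 0,"dy": 0,"dz": -0.04,"rx": 0,"ry": 0,"rz": 0},{"dx": 0,"dy": 0,"dz": 0,"rx": 0,"ry": 0,"rz": 0},{"dx": 0,"dy": 0,"dz": 0,"rx": 0,"ry": 0,"rz": 0},{"dx": 0,"dy": 0,"dz": 0,"rx": 0,"ry": 0,"rz": 0},{"dx": 0,"dy": 0,"dz": 0,"rx": 0,"ry": 0,"rz": 0},{"dx": 0,"dy": 0,"dz": 0,"rx": 0,"ry": 0,"rz": 0},{"dx": 0,"dy": 0,"dz": 0,"rx": 0,"ry": 0,"rz": 0},{"dx": 0,"dy": 0,"dz": 0,"rx": 0,"ry": 0,"rz": 0}])

```text
t: 44.5
tcp_pos: [0.6178, -0.0112, 0.0442]
tool_rot: [0.026, 0.99, -0.005, 0.139]
force: [-0.8, 0.4, -0.1]
finger_gap: 0.627
gripper_force: 105.2
```

The force dropped from +2.4 to −1.4 N, so the wire has passed the gate. I'll continue down to the seat.

move_arm(targets=[{"dx": 0,"dy": 0,"dz": -0.04,"rx": 0,"ry": 0,"rz": 0},{"dx": 0,"dy": 0,"dz": -0.04,"rx": 0,"ry": 0,"rz": 0},{"dx": 0,"dy": 0,"dz": -0.04,"rx": 0,"ry": 0,"rz": 0},{"dx": 0,"dy": 0,"dz": -0.04,"rx": 0,"ry": 0,"rz": 0},{"dx": 0,"dy": 0,"dz": 0,"rx": 0,"ry": 0,"rz": 0},{"dx": 0,"dy": 0,"dz": 0,"rx": 0,"ry": 0,"rz": 0},{"dx": 0,"dy": 0,"dz": 0,"rx": 0,"ry": 0,"rz": 0},{"dx": 0,"dy": 0,"dz": 0,"rx": 0,"ry": 0,"rz": 0},{"dx": 0,"dy": 0,"dz": 0,"rx": 0,"ry": 0,"rz": 0},{"dx": 0,"dy": 0,"dz": 0,"rx": 0,"ry": 0,"rz": 0}])

```text
t: 45.75
tcp_pos: [0.6178, -0.0113, 0.0403]
tool_rot: [0.026, 0.99, -0.005, 0.139]
force: [-0.1, -0.2, -1.3]
finger_gap: 0.63
gripper_force: 105.0
```

move_arm(targets=[{"dx": 0,"dy": 0,"dz": -0.03,"rx": 0,"ry": 0,"rz": 0},{"dx": 0,"dy": 0,"dz": -0.03,"rx": 0,"ry": 0,"rz": 0},{"dx": 0,"dy": 0,"dz": -0.03,"rx": 0,"ry": 0,"rz": 0},{"dx": 0,"dy": 0,"dz": -0.03,"rx": 0,"ry": 0,"rz": 0},{"dx": 0,"dy": 0,"dz": 0,"rx": 0,"ry": 0,"rz": 0},{"dx": 0,"dy": 0,"dz": 0,"rx": 0,"ry": 0,"rz": 0},{"dx": 0,"dy": 0,"dz": 0,"rx": 0,"ry": 0,"rz": 0},{"dx": 0,"dy": 0,"dz": 0,"rx": 0,"ry": 0,"rz": 0},{"dx": 0,"dy": 0,"dz": 0,"rx": 0,"ry": 0,"rz": 0},{"dx": 0,"dy": 0,"dz": 0,"rx": 0,"ry": 0,"rz": 0}])

```text
t: 47.0
tcp_pos: [0.6178, -0.0113, 0.0373]
tool_rot: [0.026, 0.99, -0.005, 0.139]
force: [0.6, -0.3, -2.1]
finger_gap: 0.627
gripper_force: 105.0
```

Run:
```python
from chk import *
s=sensors.sense();p=s["tcp_pos"];print(s["t"],p,s["force"])
im=np.mean([cams.snapshot("side")[:,:,::-1].astype(float) for _ in range(2)],0);cv2.imwrite("pics/s11.png",im.astype(np.uint8))
a=np.load("side.npy");d=np.abs(im-a).max(2);print(d[203:224,334:354].astype(int))
h=p+np.array([.0364,-.0025,.121]);print("seat",h,proj("side",h),"wire",proj("side",np.array([.6531,-.0135,.161])))
```

```text
47.0 [ 0.61781729 -0.01126921  0.03725977] [ 0.63809645 -0.33995992 -2.10189314]
[[ 90  45   3  18  87  79  16   5   2   4   2   1   8  28  69 116 145 143
  140 148]
 [ 97  49   6  12  75  77  22   1   2   1   1   4   3   3  27  84 121 115
  124 139]
 [ 99  55   3  13  71  80  27   3   1   0   2   0   3   3  19  73  82  49
   63  97]
 [104  67  12   6  56  81  37   4   1   1   0   0   2   3  20  69  57  13
   11  39]
 [102  76  17   5  32  70  47  11   4   0   2   1   2   1  20  75  54  11
    3   7]
 [107  81  26   1   6  42  56  25   4   1   1   1   6   2  39  83  55   8
    3   2]
 [114  87  26   0   4  26  61  50  24  22  28  14   2   3  46  89  52  12
    1   4]
 [107  82  25   0   3  10  44  69  63  74  87  50   7   5  53  73  40   7
    5   1]
 [111  76  21   0   4   4  16  64  94 110 115  81  23   6  24  24   8   0
    2   1]
 [ 99  63  11   2   3   1  23  67  82 103 116  78  16   4   5   2   4   0
    0   3]
 [ 89  50   3   2   4   5  44  77  47  49  52  24   2   5   6   2   2   2
    1   0]
 [ 76  35   2   4   3   6  55  68  26  12  10  12  12   3   2   4   1   1
    3   1]
[... 170 characters left out ...]

 [ 81  36   5   5   4   8   9   7  19  18   5   2   2   2   1   4   1   3
    2   2]
 [ 92  60  18   2   2  10  22  24  23  13   5   0   2   2   0   2   3   2
    1   2]
 [ 96  78  44  11   4   2   2  17  15   0   1   2   9   9   2   3   3   1
    0   2]
 [ 76  67  56  23   2  13  25  13   2   6   6  15  41  41  16   5   1   1
    3   1]
 [ 37  12  16   7  11  36  45  41  16   4   9  37  68  71  37  18   5   3
    1   1]
 [  5  36  41  50  48  51  45  15  14   3  32  62  80  84  69  48  25   5
    2   3]
 [ 21  51  66  76  60  24  21  79  94  59  66  82  83  86  80  76  61  41
   23   9]]
seat [ 0.65421729 -0.01376921  0.15825977] [341.69908695 211.63590997] wire [341.4344301  210.95391666]
```

The hook's crown (v≈209) is now right over the loop's bottom wire, so it is captured. I continue until it is home and the bar has settled firm.

move_arm(targets=[{"dx": 0,"dy": 0,"dz": -0.04,"rx": 0,"ry": 0,"rz": 0},{"dx": 0,"dy": 0,"dz": -0.04,"rx": 0,"ry": 0,"rz": 0},{"dx": 0,"dy": 0,"dz": -0.04,"rx": 0,"ry": 0,"rz": 0},{"dx": 0,"dy": 0,"dz": -0.04,"rx": 0,"ry": 0,"rz": 0},{"dx": 0,"dy": 0,"dz": 0,"rx": 0,"ry": 0,"rz": 0},{"dx": 0,"dy": 0,"dz": 0,"rx": 0,"ry": 0,"rz": 0},{"dx": 0,"dy": 0,"dz": 0,"rx": 0,"ry": 0,"rz": 0},{"dx": 0,"dy": 0,"dz": 0,"rx": 0,"ry": 0,"rz": 0},{"dx": 0,"dy": 0,"dz": 0,"rx": 0,"ry": 0,"rz": 0},{"dx": 0,"dy": 0,"dz": 0,"rx": 0,"ry": 0,"rz": 0}])

```text
t: 48.35
tcp_pos: [0.6181, -0.0113, 0.0334]
tool_rot: [0.026, 0.99, -0.005, 0.139]
force: [-0.8, -0.3, 1.8]
finger_gap: 0.623
gripper_force: 105.7
```

move_arm(targets=[{"dx": 0,"dy": 0,"dz": -0.04,"rx": 0,"ry": 0,"rz": 0},{"dx": 0,"dy": 0,"dz": -0.04,"rx": 0,"ry": 0,"rz": 0},{"dx": 0,"dy": 0,"dz": -0.02,"rx": 0,"ry": 0,"rz": 0},{"dx": 0,"dy": 0,"dz": -0.02,"rx": 0,"ry": 0,"rz": 0},{"dx": 0,"dy": 0,"dz": 0,"rx": 0,"ry": 0,"rz": 0},{"dx": 0,"dy": 0,"dz": 0,"rx": 0,"ry": 0,"rz": 0},{"dx": 0,"dy": 0,"dz": 0,"rx": 0,"ry": 0,"rz": 0},{"dx": 0,"dy": 0,"dz": 0,"rx": 0,"ry": 0,"rz": 0},{"dx": 0,"dy": 0,"dz": 0,"rx": 0,"ry": 0,"rz": 0},{"dx": 0,"dy": 0,"dz": 0,"rx": 0,"ry": 0,"rz": 0}])

```text
t: 49.6
tcp_pos: [0.6201, -0.0118, 0.0319]
tool_rot: [0.026, 0.99, -0.005, 0.142]
force: [-0.6, -0.5, 9.2]
finger_gap: 0.623
gripper_force: 106.2
```

move_arm(targets=[{"dx": 0,"dy": 0,"dz": 0.03,"rx": 0,"ry": 0,"rz": 0},{"dx": 0,"dy": 0,"dz": 0,"rx": 0,"ry": 0,"rz": 0},{"dx": 0,"dy": 0,"dz": 0,"rx": 0,"ry": 0,"rz": 0},{"dx": 0,"dy": 0,"dz": 0,"rx": 0,"ry": 0,"rz": 0},{"dx": 0,"dy": 0,"dz": 0,"rx": 0,"ry": 0,"rz": 0},{"dx": 0,"dy": 0,"dz": 0,"rx": 0,"ry": 0,"rz": 0},{"dx": 0,"dy": 0,"dz": 0,"rx": 0,"ry": 0,"rz": 0},{"dx": 0,"dy": 0,"dz": 0,"rx": 0,"ry": 0,"rz": 0},{"dx": 0,"dy": 0,"dz": 0,"rx": 0,"ry": 0,"rz": 0},{"dx": 0,"dy": 0,"dz": 0,"rx": 0,"ry": 0,"rz": 0}])

```text
t: 50.85
tcp_pos: [0.6196, -0.0117, 0.0323]
tool_rot: [0.026, 0.99, -0.005, 0.141]
force: [0.3, -0.2, 6.8]
finger_gap: 0.626
gripper_force: 106.0
```

Run:
```python
from chk import *
for i in range(4):
    s=sensors.sense();print(s["t"],s["tcp_pos"].round(4),s["force"].round(2),s["ft_torque"].round(2),s["q"].round(3));cams.snapshot("side") if i<3 else 0
im=cams.snapshot("side")[:,:,::-1].astype(float);cv2.imwrite("pics/s12.png",im.astype(np.uint8))
d=np.abs(im-np.load("side.npy")).max(2);print(d[205:224,334:352].astype(int))
```

```text
50.85 [ 0.6196 -0.0117  0.0323] [ 0.25 -0.16  6.78] [-0.03 -0.53 -0.05] [-0.223  0.685  1.812  0.125  0.367 -1.852]
50.9 [ 0.6196 -0.0117  0.0323] [-0.13  0.22  6.92] [ 0.01 -0.49  0.03] [-0.223  0.685  1.812  0.125  0.367 -1.852]
50.95 [ 0.6196 -0.0117  0.0322] [0.33 0.26 6.54] [-0.01 -0.5  -0.01] [-0.223  0.685  1.812  0.125  0.367 -1.852]
51.0 [ 0.6196 -0.0117  0.0323] [-0.47  0.01  7.09] [ 0.01 -0.56 -0.02] [-0.223  0.685  1.812  0.125  0.367 -1.852]
[[ 98  54   8  31  89  56  10   4   1   2   2   1   5   4  44  92  66  72]
 [ 97  65   7  15  75  65  26   4   1   0   0   1   2   1  43  85  44  12]
 [107  67   7  10  46  74  52  10   3   2   2   1   3   4  46  84  25   5]
 [102  85  26   1  14  53  52  15   1   3   2   1   3   5  61  82  22   4]
 [111  85  27   1   4  37  56  34  11   1   1   7   4   6  61  91  27   2]
 [107  82  35   4   3  19  48  43  27  21  23  10   3   5  65  87  28   1]
 [105  92  42   2   3   1  28  55  57  73  82  43  11   7  25  34  13   1]
 [108  93  33   4   3   3  13  58  83 104 116  69  18   6  10   5   1   3]
 [105  78  15   3   2   1  24  62  66  70  60  28   1   8   5   1   2   4]
 [ 94  57  11   3   1   8  42  62  37  24   5   6  10   1   3   0   3   3]
 [101  49  11   6   2   4  18  19   5   1  18  11   4   2   0   5   2   4]
 [ 82  42   4   2   2   2  11  12  11   5  13  11   3   3   1   3   0   3]
 [ 88  39   5   4   1   5  18  19   7   7   6   5   5   0   3   7   3   3]
 [ 84  45  14   3   1   6   5   3  18  21   4   1   4   5   3   2   2   5]
 [ 96  58  21   3   8   9  18  23  26  11   3   5   7  12   0   1   1   2]
 [108  81  39  10   3   5   5  13  17   6   1   1  25  36  17   2   3   4]
 [ 95  85  55  23   3  10  32  32   5   2   5  12  40  59  43  13   4   3]
 [ 37  15  10   2  18  31  38   3  16   5  19  46  62  77  69  38  10   3]
 [ 33  47  51  52  34  10  25  73  68  14  38  70  78  84  80  67  53  31]]
```

The tug is steady at a reading of +6.8 N. Adding the basket's roughly 1.9 N, that is about 8.7 N on the wire, and it held for over a second. The wire stays captured. Now I ease off until the hook just carries the basket.

move_arm(targets=[{"dx": 0,"dy": 0,"dz": 0.03,"rx": 0,"ry": 0,"rz": 0},{"dx": 0,"dy": 0,"dz": 0.03,"rx": 0,"ry": 0,"rz": 0},{"dx": 0,"dy": 0,"dz": 0.03,"rx": 0,"ry": 0,"rz": 0},{"dx": 0,"dy": 0,"dz": 0.03,"rx": 0,"ry": 0,"rz": 0},{"dx": 0,"dy": 0,"dz": 0.03,"rx": 0,"ry": 0,"rz": 0},{"dx": 0,"dy": 0,"dz": 0.02,"rx": 0,"ry": 0,"rz": 0},{"dx": 0,"dy": 0,"dz": 0,"rx": 0,"ry": 0,"rz": 0},{"dx": 0,"dy": 0,"dz": 0,"rx": 0,"ry": 0,"rz": 0},{"dx": 0,"dy": 0,"dz": 0,"rx": 0,"ry": 0,"rz": 0},{"dx": 0,"dy": 0,"dz": 0,"rx": 0,"ry": 0,"rz": 0}])

```text
t: 52.3
tcp_pos: [0.6175, -0.0112, 0.035]
tool_rot: [0.026, 0.99, -0.004, 0.138]
force: [-0.3, 0.0, -2.3]
finger_gap: 0.628
gripper_force: 105.0
```

Run:
```python
from chk import *
F=[]
for i in range(4):
    s=sensors.sense();F.append(s["force"]);cams.snapshot("side")
print(s["t"],s["tcp_pos"].round(4),np.mean(F,0).round(2),s["ft_torque"].round(2),s["finger_gap"])
```

```text
52.45 [ 0.6177 -0.0112  0.0352] [-0.18  0.12 -1.65] [-0.    0.33 -0.04] 0.6273831457063226
```

move_arm(targets=[{"dx": 0,"dy": 0,"dz": -0.02,"rx": 0,"ry": 0,"rz": 0},{"dx": 0,"dy": 0,"dz": -0.02,"rx": 0,"ry": 0,"rz": 0},{"dx": 0,"dy": 0,"dz": 0,"rx": 0,"ry": 0,"rz": 0},{"dx": 0,"dy": 0,"dz": 0,"rx": 0,"ry": 0,"rz": 0},{"dx": 0,"dy": 0,"dz": 0,"rx": 0,"ry": 0,"rz": 0},{"dx": 0,"dy": 0,"dz": 0,"rx": 0,"ry": 0,"rz": 0},{"dx": 0,"dy": 0,"dz": 0,"rx": 0,"ry": 0,"rz": 0},{"dx": 0,"dy": 0,"dz": 0,"rx": 0,"ry": 0,"rz": 0},{"dx": 0,"dy": 0,"dz": 0,"rx": 0,"ry": 0,"rz": 0},{"dx": 0,"dy": 0,"dz": 0,"rx": 0,"ry": 0,"rz": 0}], newtons=40)

```text
t: 53.75
tcp_pos: [0.6179, -0.0112, 0.0343]
tool_rot: [0.026, 0.99, -0.005, 0.139]
force: [-1.3, -0.1, -0.5]
finger_gap: 0.623
gripper_force: 105.6
```

move_arm(targets=[{"dx": 0,"dy": 0,"dz": 0,"rx": 0,"ry": 0,"rz": 0},{"dx": 0,"dy": 0,"dz": 0,"rx": 0,"ry": 0,"rz": 0},{"dx": 0,"dy": 0,"dz": 0,"rx": 0,"ry": 0,"rz": 0},{"dx": 0,"dy": 0,"dz": 0,"rx": 0,"ry": 0,"rz": 0},{"dx": 0,"dy": 0,"dz": 0,"rx": 0,"ry": 0,"rz": 0},{"dx": 0,"dy": 0,"dz": 0,"rx": 0,"ry": 0,"rz": 0},{"dx": -0.2,"dy": 0.01,"dz": 0,"rx": 0,"ry": 0,"rz": 0},{"dx": -0.4,"dy": 0.02,"dz": 0,"rx": 0,"ry": 0,"rz": 0},{"dx": -0.6,"dy": 0.03,"dz": 0,"rx": 0,"ry": 0,"rz": 0},{"dx": -0.6,"dy": 0.03,"dz": 0,"rx": 0,"ry": 0,"rz": 0}], claw=100)

```text
t: 55.0
tcp_pos: [0.5714, -0.0088, 0.0342]
tool_rot: [0.026, 0.99, -0.004, 0.138]
force: [-0.5, 0.2, -0.0]
finger_gap: 1.001
gripper_force: 0.0
```

move_arm(targets=[{"dx": -0.6,"dy": 0.03,"dz": 0,"rx": 0,"ry": 0,"rz": 0},{"dx": -0.6,"dy": 0.03,"dz": 0.1,"rx": 0,"ry": 0,"rz": 0},{"dx": -0.5,"dy": 0.03,"dz": 0.2,"rx": 0,"ry": 0,"rz": 0},{"dx": -0.4,"dy": 0.03,"dz": 0.2,"rx": 0,"ry": 0,"rz": 0},{"dx": -0.2,"dy": 0,"dz": 0.1,"rx": 0,"ry": 0,"rz": 0},{"dx": 0,"dy": 0,"dz": 0,"rx": 0,"ry": 0,"rz": 0},{"dx": 0,"dy": 0,"dz": 0,"rx": 0,"ry": 0,"rz": 0},{"dx": 0,"dy": 0,"dz": 0,"rx": 0,"ry": 0,"rz": 0},{"dx": 0,"dy": 0,"dz": 0,"rx": 0,"ry": 0,"rz": 0},{"dx": 0,"dy": 0,"dz": 0,"rx": 0,"ry": 0,"rz": 0}])

```text
t: 56.25
tcp_pos: [0.5154, -0.006, 0.0491]
tool_rot: [0.026, 0.99, -0.005, 0.139]
force: [-0.4, -0.4, 0.3]
finger_gap: 1.001
gripper_force: 0.0
```

Run:
```python
from chk import *
s=sensors.sense();print(s["t"],s["tcp_pos"],s["force"])
a=cams.snapshot("side");[cams.snapshot("top") for _ in range(8)];b=cams.snapshot("side");cv2.imwrite("pics/s13.png",b[:,:,::-1])
g=lambda i:np.float32(i[150:250,320:375].mean(2))
print("motion",cv2.phaseCorrelate(g(a),g(b)),np.abs(g(a)-g(b)).mean(),sensors.sense()["t"])
d=np.abs(b[:,:,::-1].astype(float)-np.load("side.npy")).max(2);print(d[204:222,334:352].astype(int));print("basket blob rows",(d[222:262:4,320:376:4]).astype(int))
```

```text
56.25 [ 0.51538165 -0.00600158  0.04913673] [-0.40248535 -0.37752345  0.30737781]
motion ((-0.0016815745136007365, -0.027571603349265672), 1.0149545024236044) 3.9052727 56.75
[[  2   1   4  20  87  72  15   3   1   2   2   3   5   4  40  95 114 117]
 [  4   4   6  18  76  77  20   2   1   1   1   1   2   3  28  75  64  53]
 [  2   2   3  14  69  80  22   3   1   0   3   1   1   2  37  74  42  12]
 [  5   3   3  12  49  77  40   8   2   1   2   1   2   4  42  85  45   4]
 [  1   2   4   4  19  64  57  15   1   3   1   3   5   4  55  93  48   5]
 [  2   2   5   4   9  42  63  34   6   0   4   2   3   6  56  98  52  14]
 [  3   0   3   2   1  12  40  46  33  24  35  32   6   5  58  80  41   2]
 [  3   0   5   1   5   1  12  45  53  66 102  81  26   2  24  34  12   1]
 [  4   1   2   1   2   2  11  50  87 105 116  85  24   3   9   3   3   2]
 [  1   1   3   5   1   1  21  72  97  86  64  23   9   8   7   0   1   3]
 [  4   1   5   1   4   1  29  54  53  31   8  20  24  15   2   3   4   5]
 [  0   2   1   2   1   3   7  12   8   5   4  20  17  10   1   1   4   4]
 [  3   6   1   0   4   2
[... 333 characters left out ...]
 11   1   4   2]
 [  2   2   5   4   3   7  24  49  23   4   2   9  33  52  40  12   2   2]]
basket blob rows [[  1   2   0   4   4  32  16  72   2   2   0   1   2   1]
 [  1   2   3   3  12  76 102 102  90  75   4   1   1   1]
 [  0   2   3  25 112 107 110  67  96  97  87   0   2   1]
 [  2   7 115 108 112 101  45  26  84 121  68   1   1   0]
 [ 11  26   8 126 104 162  77 117 147 127  36   0   1   0]
 [114  96  86  20  56 109 128 144 104   3   1   1   1   2]
 [210  72 110 102  45  71 105  94  21  26  20   1   1   1]
 [  6   1   8  94  99 103  31  50 111  44  22  25   0   9]
 [ 14   5  38 100 109 108 106  28  25  52  26  28  10   1]
 [ 78  82  88 109 106 106  24  78  45   2   2  14  17  26]]
```

The basket hangs from the loop with the robot clear. I'll wait for any sway to die out, confirm it, and hand in.

move_arm(targets=[{"dx": -0.3,"dy": 0,"dz": 0,"rx": 0,"ry": 0,"rz": 0},{"dx": -0.3,"dy": 0,"dz": 0,"rx": 0,"ry": 0,"rz": 0},{"dx": 0,"dy": 0,"dz": 0,"rx": 0,"ry": 0,"rz": 0},{"dx": 0,"dy": 0,"dz": 0,"rx": 0,"ry": 0,"rz": 0},{"dx": 0,"dy": 0,"dz": 0,"rx": 0,"ry": 0,"rz": 0},{"dx": 0,"dy": 0,"dz": 0,"rx": 0,"ry": 0,"rz": 0},{"dx": 0,"dy": 0,"dz": 0,"rx": 0,"ry": 0,"rz": 0},{"dx": 0,"dy": 0,"dz": 0,"rx": 0,"ry": 0,"rz": 0},{"dx": 0,"dy": 0,"dz": 0,"rx": 0,"ry": 0,"rz": 0},{"dx": 0,"dy": 0,"dz": 0,"rx": 0,"ry": 0,"rz": 0}])

```text
t: 58.0
tcp_pos: [0.5003, -0.006, 0.0492]
tool_rot: [0.026, 0.99, -0.005, 0.139]
force: [0.3, 0.3, 0.5]
finger_gap: 0.999
gripper_force: 0.0
```

move_arm(targets=[{"dx": 0,"dy": 0,"dz": 0,"rx": 0,"ry": 0,"rz": 0},{"dx": 0,"dy": 0,"dz": 0,"rx": 0,"ry": 0,"rz": 0},{"dx": 0,"dy": 0,"dz": 0,"rx": 0,"ry": 0,"rz": 0},{"dx": 0,"dy": 0,"dz": 0,"rx": 0,"ry": 0,"rz": 0},{"dx": 0,"dy": 0,"dz": 0,"rx": 0,"ry": 0,"rz": 0},{"dx": 0,"dy": 0,"dz": 0,"rx": 0,"ry": 0,"rz": 0},{"dx": 0,"dy": 0,"dz": 0,"rx": 0,"ry": 0,"rz": 0},{"dx": 0,"dy": 0,"dz": 0,"rx": 0,"ry": 0,"rz": 0},{"dx": 0,"dy": 0,"dz": 0,"rx": 0,"ry": 0,"rz": 0},{"dx": 0,"dy": 0,"dz": 0,"rx": 0,"ry": 0,"rz": 0}])

```text
t: 59.25
tcp_pos: [0.5003, -0.006, 0.0492]
tool_rot: [0.026, 0.99, -0.005, 0.139]
force: [0.4, 0.2, -0.1]
finger_gap: 1.001
gripper_force: 0.0
```

Run:
```python
from chk import *
I=[cams.snapshot("side") for _ in range(12)]
g=lambda i,r:np.float32(i[r].mean(2))
for nm,r in dict(basket=np.s_[222:262,325:370],wall=np.s_[60:100,320:370]).items():
    print(nm,[ (np.round(cv2.phaseCorrelate(g(I[0],r),g(i,r))[0],2).tolist(),round(float(np.abs(g(I[0],r)-g(i,r)).mean()),2)) for i in I[2::3]])
print(sensors.sense()["t"])
```

```text
basket [([0.69, -0.05], 2.88), ([0.63, -0.09], 3.07), ([0.53, 0.11], 2.38), ([0.51, 0.0], 2.98)]
wall [([-0.14, -0.43], 2.17), ([-0.12, -0.35], 2.08), ([-0.17, -0.31], 2.18), ([-0.06, -0.1], 2.14)]
59.85
```

move_arm(targets=[{"dx": 0,"dy": 0,"dz": 0,"rx": 0,"ry": 0,"rz": 0},{"dx": 0,"dy": 0,"dz": 0,"rx": 0,"ry": 0,"rz": 0},{"dx": 0,"dy": 0,"dz": 0,"rx": 0,"ry": 0,"rz": 0},{"dx": 0,"dy": 0,"dz": 0,"rx": 0,"ry": 0,"rz": 0},{"dx": 0,"dy": 0,"dz": 0,"rx": 0,"ry": 0,"rz": 0},{"dx": 0,"dy": 0,"dz": 0,"rx": 0,"ry": 0,"rz": 0},{"dx": 0,"dy": 0,"dz": 0,"rx": 0,"ry": 0,"rz": 0},{"dx": 0,"dy": 0,"dz": 0,"rx": 0,"ry": 0,"rz": 0},{"dx": 0,"dy": 0,"dz": 0,"rx": 0,"ry": 0,"rz": 0},{"dx": 0,"dy": 0,"dz": 0,"rx": 0,"ry": 0,"rz": 0}])

```text
t: 61.1
tcp_pos: [0.5003, -0.006, 0.0492]
tool_rot: [0.026, 0.99, -0.005, 0.139]
force: [0.5, -0.1, -0.9]
finger_gap: 0.996
gripper_force: 0.0
```

move_arm(targets=[{"dx": 0,"dy": 0,"dz": 0,"rx": 0,"ry": 0,"rz": 0},{"dx": 0,"dy": 0,"dz": 0,"rx": 0,"ry": 0,"rz": 0},{"dx": 0,"dy": 0,"dz": 0,"rx": 0,"ry": 0,"rz": 0},{"dx": 0,"dy": 0,"dz": 0,"rx": 0,"ry": 0,"rz": 0},{"dx": 0,"dy": 0,"dz": 0,"rx": 0,"ry": 0,"rz": 0},{"dx": 0,"dy": 0,"dz": 0,"rx": 0,"ry": 0,"rz": 0},{"dx": 0,"dy": 0,"dz": 0,"rx": 0,"ry": 0,"rz": 0},{"dx": 0,"dy": 0,"dz": 0,"rx": 0,"ry": 0,"rz": 0},{"dx": 0,"dy": 0,"dz": 0,"rx": 0,"ry": 0,"rz": 0},{"dx": 0,"dy": 0,"dz": 0,"rx": 0,"ry": 0,"rz": 0}])

```text
t: 62.35
tcp_pos: [0.5003, -0.006, 0.0493]
tool_rot: [0.026, 0.99, -0.005, 0.139]
force: [-0.2, -0.5, -0.2]
finger_gap: 0.999
gripper_force: 0.0
```

Run:
```python
from station import order,sensors
print(sensors.sense()["t"]);print(order.sign_off())
```

```text
62.35
the job is handed in; nothing more can be done
None
```

Handed in at 62.35 s with no verdict shown: the board hangs on the arm and the basket hangs from its loop past the gate. The tug held about 8.7 N on the wire for over a second, but just before it the wrist read 9.2 N (about 11 N on the wire with the basket's weight), so the 10 N limit may have been passed briefly.

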